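# Stow the stacking corners in the carrier and pin its bar

## Robot

A 6-joint arm with a two-finger parallel gripper is mounted at the origin on the work surface. World frame = base frame: x ahead of the robot, y to its left, z up, the work surface at z = 0. Lengths are in m, angles in degrees, forces in N, time in s.
With the tool pointing down it reaches from about 0.25 to 0.725 m from the base axis. Payload 9.7 kg.
Tool frame: the origin (TCP) lies at the very end of the fingers, on their centre line; the grasp point (between the pads) lies 19 mm behind it (bot.grip_point_offset is the distance from the TCP to the grasp point, in m); y points along the fingers, x is the direction in which the jaws open and shut, and the axes are right-handed (so a half turn about y gives the same grasp; the last joint's range is limited). The gripper opens to 85 mm and grips with 20 to 120 N. Pads are 22 mm wide; open, the fingers measure 114 mm over their backs; the gripper's body (76 mm by 85 mm) begins 54 mm behind the grasp point. The pads swing forward as they close: fully open they stand 13 mm farther back than shut.
Start: joints at [-73.281, 4.979, 10.078, 95.1, 0, 90], TCP at [0.158, -0.527, 0.208] pointing down, gripper open.
Joint ranges: [-179.16, 179.16], [-48.56, 103.87], [-65.8, 70.77], [-126.05, 130.52], [-82.76, 87.17], [-180, 180]. Speed limits (degrees/s): [127.2, 127.2, 147.25, 180, 180, 180].

## Interface

Orientations are given as [roll, pitch, yaw] about the fixed x, y, z axes, in that order (R = Rz(yaw) Ry(pitch) Rx(roll)).
In Python, from workcell import bot gives the robot as it stands.
- The arm moves only by the shell command python3 -m inch 'ROWS' [FORCE]. ROWS is JSON, a list of rows, each a list of 3 entries, a list of its own where there are three numbers: the shift along the tool's x, y, z in mm, then the turn, a rotation vector about the tool's x, y, z in rad, then the finger opening in mm, from 0 to 85.4. In form: [[[x, y, z], [ax, ay, az], grip], ...]. A call has 1 to 20 rows; each row is the pose to reach, as a shift and turn from the pose measured when the call began, along the tool's axes at that moment; what a row does not reach only later rows make up. A row lasts 1/10 s, in which the tool goes at most 50 mm and 8.59 degrees, less where a joint would pass 70% of its speed; a pose out of reach is approached as far as the arm can. A call with a gripper value outside its range is refused whole. The fingers move at their own pace and stop on an object; FORCE is the grip in N (left out, the last holds). Time passes only in rows, so rows that repeat a pose let the fingers close. It gives the time, the measured TCP pose, the force and the opening at its end, in the units of the state.
- bot.get_obs(): the state, without advancing time (a new reading comes with each control period).
- bot.camera(name): name is "side" or "top" or "wrist"; returns a dict with "frame" (480x640x3 uint8, red, green, blue), "mtx" (3x3 intrinsics, pixels), "origin" and "orientation" of the camera in the world. Camera axes: x right, y down, z forward; pixel columns grow to the right and rows downward; lengths in m; the calibration is good to about 2 mm. A picture is of the moment at which its call begins. There is no depth.
- bot.job_done(): hands the job in, once; it reports no verdict.
Trained networks look in a picture, given as the dict that the camera call returned (one of the last four; its "shot" number tells which), for a name from the list of things; names that differ only in an ending like _2 or _b are one class to them, and where a whole thing is asked for, a point or a joint stands for the part that bears it (a point fixed in the world has none). Each returns a list of dicts, best first, with "confidence" (0 to 1); they miss things now and then, are a little off and sometimes report something else, mostly with a low value. They report only what shows in the picture. A call takes as long as a camera call.
- bot.search_frame(picture, name): "box" ([left, top, right, bottom] in pixels, round what is visible of it).
- bot.cut_out(picture, name): "region" (480x640 bool, what is visible of it) and "box" ([left, top, right, bottom] in pixels, round what is visible of it).
The state is a dict: "time": time; "q": joint angles; "qd": joint speeds; "joint_efforts": joint torques, N m; "ee_pos": TCP position; "tcp_rot": TCP orientation; "wrist_force": force on the tool from outside, world axes, zero at the start; "torque": the same for the moment, N m; "opening": finger opening in m.
Only numpy, scipy, OpenCV 4.12 (cv2) and the standard library are available. Lean on these libraries where they do the work, as an engineer would, in place of code of your own. Each camera call takes 0.05 s, during which the arm holds its last target. There are 200 camera calls.

## Task

Stack all the L-shaped corner plates, pads up, in one square pile in the middle of the carrier's clear plate, turning each plate half round against the one below so that the pile lies level and balanced. When the pile is complete, swing the carrier's raised locking bar down shut, then push the T-handled pin from the outside through both eyes, fully home. Leave everything else on the bench where it is.

Things in the scene. Friction and masses are not known exactly. Their poses are not given: they have to be found in the camera images.
- corner1: L-shaped aluminium plate 14 mm thick, 0.24 kg, legs 36 wide and 90 mm long outside, a black rubber pad (32 across, 13 high) on its corner. Origin: centre of the 90 mm square outline, at the underside, off the metal; z up; pad corner at -x -y: one leg spans x -45 to -9, y -45 to 45, the other y -45 to -9, x -45 to 45. Starts flat, pad up. One of 3 or 4 alike; may be absent.
- corner1_pad (a point): Centre of the top of the rubber pad of corner1, at (-27, -27, 27) mm in its frame.
- corner2: L-shaped aluminium plate 14 mm thick, 0.24 kg, legs 36 wide and 90 mm long outside, a black rubber pad (32 across, 13 high) on its corner. Origin: centre of the 90 mm square outline, at the underside, off the metal; z up; pad corner at -x -y: one leg spans x -45 to -9, y -45 to 45, the other y -45 to -9, x -45 to 45. Starts flat, pad up. One of 3 or 4 alike; may be absent.
- corner2_pad (a point): Centre of the top of the rubber pad of corner2, at (-27, -27, 27) mm in its frame.
- corner3: L-shaped aluminium plate 14 mm thick, 0.24 kg, legs 36 wide and 90 mm long outside, a black rubber pad (32 across, 13 high) on its corner. Origin: centre of the 90 mm square outline, at the underside, off the metal; z up; pad corner at -x -y: one leg spans x -45 to -9, y -45 to 45, the other y -45 to -9, x -45 to 45. Starts flat, pad up. One of 3 or 4 alike; may be absent.
- corner3_pad (a point): Centre of the top of the rubber pad of corner3, at (-27, -27, 27) mm in its frame.
- corner4: L-shaped aluminium plate 14 mm thick, 0.24 kg, legs 36 wide and 90 mm long outside, a black rubber pad (32 across, 13 high) on its corner. Origin: centre of the 90 mm square outline, at the underside, off the metal; z up; pad corner at -x -y: one leg spans x -45 to -9, y -45 to 45, the other y -45 to -9, x -45 to 45. Starts flat, pad up. One of 3 or 4 alike; may be absent.
- corner4_pad (a point): Centre of the top of the rubber pad of corner4, at (-27, -27, 27) mm in its frame.
- carrier: Fixed carrier: grey plate 8 mm thick, x -105 to 105, y -75 to 142 mm in its frame, with a pivoted locking bar and two eyes (hinge knuckles) along its +y side. Origin on the table under the middle of the plate's clear square; z up.
- pile_spot (a point): Middle of the clear square of the carrier's plate, on its top face (8 mm above the table): the pile's centre belongs here.
- bar (a joint): Steel locking bar, 14 mm square, swinging upright in the plane carrier y = 132 mm about bar_pivot; it runs from there towards carrier -x to its eye, centre 170 mm away. Rad: 0 = shut (level, at its stop), 1.3 = raised; stays where left (friction 0.3 N m); starts at 0.7 to 1.1.
- bar_pivot (a point): Pivot axis of the bar, at (85, 132, 45) mm in the carrier's frame. A fixed post stands beside it on the pile's side, 60 mm high.
- bar_eye (a point): Centre of the outer (carrier +y) face of the bar's eye: a ring 34 mm outside, bore 18 mm, 12 mm long along the carrier's y. With the bar shut it is at (-85, 136, 45) mm in the carrier's frame, in line with the fixed eye.
- fixed_eye (a point): Centre of the inner (pile-side, carrier -y) face of the fixed eye: ring 34 mm outside, bore 18 mm, at carrier y 110 to 122 mm, axis along carrier y, 45 mm above the table. The shut bar's eye is beside it, y 124 to 136. Axes as the carrier's.
- pin: Steel T-handled pin, 0.10 kg: round shaft 14 mm thick, 80 mm long, last 10 mm tapered to 6 mm; cross handle 14 thick, 54 mm long at its end. Lies flat on the table. Origin: where the axes of shaft and handle cross (7 mm above the table when lying); x along the shaft to the tip, y along the handle.
- pin_tip (a point): Point of the pin, 80 mm from its origin along its x.
- amber_jar: Amber glass jar, 72 mm wide, 100 mm high; not part of the job, leave alone. Origin at the centre of its underside.
- vial_rack: Blue plastic block 40 x 80 x 30 mm; not part of the job, leave alone. Origin at the centre of its underside.
- dish: Small clear round dish 52 mm wide, 16 mm high; not part of the job, leave alone. Origin at the centre of its underside.
- driver: Screwdriver lying on the table; not part of the job, leave alone. Origin at the centre of its underside.
- solvent: Glass bottle 90 mm wide, 200 mm high; not part of the job, leave alone. Origin at the centre of its underside.
- beaker: Glass cup 70 mm wide, 90 mm high; not part of the job, leave alone. Origin at the centre of its underside.

How it is judged:
By the outcome, as a careful person would: the job done as asked, in the order asked, and still so for the second after the job is handed in, with the robot touching nothing.
Of corner1, corner2, corner3, corner4 only 3 to 4 are there at a start; the rules pass over those that are not, and their reading is None.
At some moment in a run one of corner1, corner2, corner3, corner4, pin may be knocked a few centimetres aside while the robot is not near it.
It also fails if it takes over 210 s, if anything falls off the work surface, if the arm or the gripper's body presses on something with over 40 N, if the wrist force passes 120 N, or if a joint passes its speed limit or range.

## Working session

There is one attempt and no reset: what is moved stays moved. The work goes in short steps, Python scripts to look and compute and a shell command to move; the robot and the scene stay as the last step left them, time stands still between calls to the robot, and variables do not carry over. Pictures are saved under pics/ and viewed, about 12 in all and at most 16, crops included, and the job is handed in when it is done.

```bash
ls; mkdir -p pics
python3 - <<'E'
from workcell import bot
import cv2,numpy as np
o=bot.get_obs();print({k:np.round(v,3).tolist() for k,v in o.items()})
for n in ["top","side"]:
    p=bot.camera(n);cv2.imwrite(f"pics/{n}0.png",p["frame"][:,:,::-1]);print(n,p["mtx"],p["origin"],p["orientation"],p["shot"])
    for nm in ["corner1","carrier","bar","bar_eye","fixed_eye","pin","amber_jar","vial_rack","dish","driver","solvent","beaker"]:
        print(nm,[(np.round(d["box"]).astype(int).tolist(),round(d["confidence"],2)) for d in bot.search_frame(p,nm)])
E
```

```text
pics
{'time': 0.0, 'q': [-73.283, 5.007, 10.034, 95.099, -0.001, 89.999], 'qd': [-0.035, -0.066, -0.071, 0.022, 0.015, -0.027], 'joint_efforts': [0.002, -52.04, 46.48, 0.017, 0.0, 0.0], 'ee_pos': [0.158, -0.526, 0.207], 'tcp_rot': [-90.001, 0.073, -73.282], 'wrist_force': [1.031, -0.704, -0.523], 'torque': [-0.006, -0.036, 0.031], 'opening': 0.085}
top [[471.65247268   0.         327.3230427 ]
 [  0.         471.65247268 235.96349347]
 [  0.           0.           1.        ]] [0.49510852 0.06987458 1.19111955] [-175.0269171     1.70531341  -90.22995231] 1
corner1 [([481, 219, 521, 256], 0.75), ([392, 200, 436, 233], 0.73), ([485, 270, 523, 317], 0.72), ([420, 265, 459, 311], 0.67)]
carrier [([267, 193, 364, 285], 0.86)]
bar [([264, 202, 276, 252], 0.89)]
bar_eye [([266, 206, 281, 253], 0.69)]
fixed_eye []
pin [([222, 229, 242, 265], 0.6)]
amber_jar [([360, 145, 390, 180], 0.9), ([481, 272, 524, 319], 0.26)]
vial_rack [([525, 197, 559, 220], 0.98), ([266, 190, 363, 286], 0.54), ([482, 268, 523, 316], 0.36)]
dish [([448, 246, 473, 263], 0.66)]
driver [([153, 284, 214, 336], 0.65)]
sol
[... 464 characters left out ...]
48], 0.2)]
carrier [([284, 232, 366, 297], 0.71)]
bar [([285, 236, 337, 287], 0.75), ([352, 179, 382, 207], 0.7), ([294, 188, 325, 216], 0.28)]
bar_eye [([286, 236, 333, 285], 0.73), ([350, 180, 381, 206], 0.41)]
fixed_eye [([280, 230, 360, 296], 0.96), ([349, 181, 386, 203], 0.49)]
pin [([305, 318, 342, 338], 0.86), ([246, 192, 274, 232], 0.22)]
amber_jar [([248, 193, 273, 232], 0.96), ([286, 233, 335, 287], 0.62)]
vial_rack [([302, 132, 313, 149], 0.73), ([368, 345, 414, 399], 0.66)]
dish [([331, 173, 347, 184], 0.54)]
driver [([365, 343, 414, 400], 0.55)]
solvent [([291, 346, 334, 420], 0.84), ([350, 182, 383, 206], 0.64)]
beaker [([343, 399, 378, 450], 0.8), ([352, 150, 388, 172], 0.56)]
```

Run:
```python
import cv2
a=cv2.imread("pics/top0.png")[120:360,90:570]
cv2.imwrite("pics/a.png",cv2.resize(a,None,fx=1.66,fy=1.66,interpolation=cv2.INTER_CUBIC))
b=cv2.imread("pics/side0.png")[120:300,220:460]
cv2.imwrite("pics/b.png",cv2.resize(b,None,fx=3.3,fy=3.3,interpolation=cv2.INTER_CUBIC))
```

```text
(no output)
```

View pics/a.png

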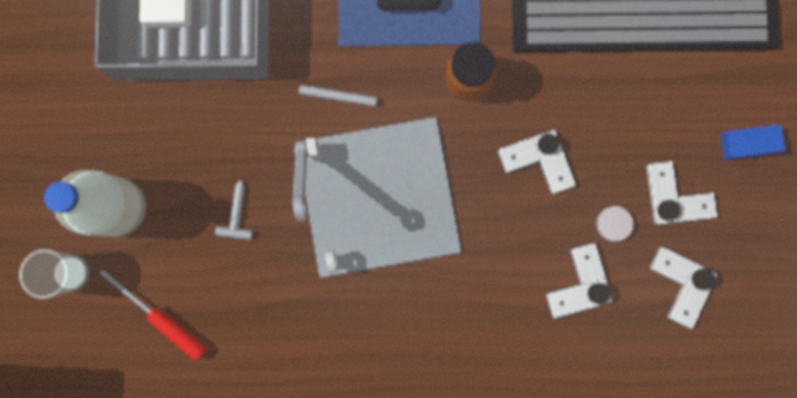

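View pics/b.png

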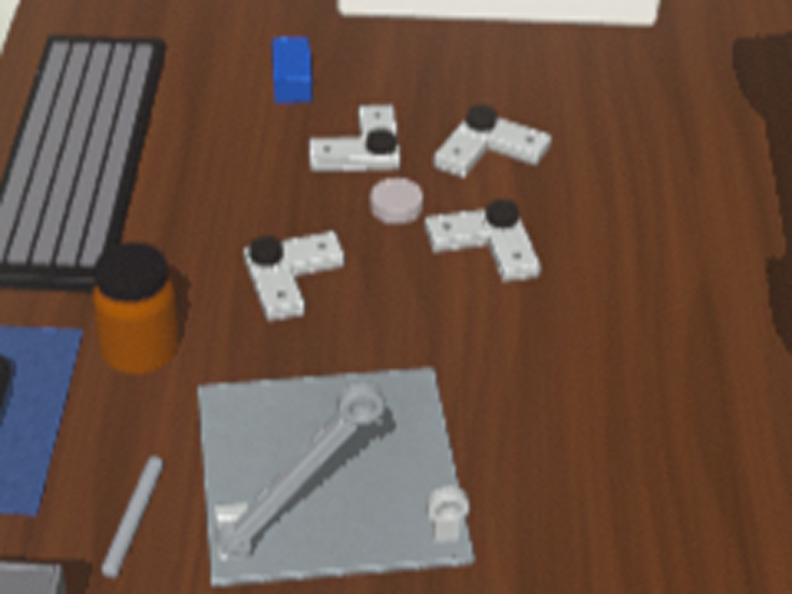

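```bash
cat > h.py <<'E'
from workcell import bot
import numpy as np,cv2
from scipy.spatial.transform import Rotation as Ro
from scipy.optimize import minimize
def box(x0,x1,y0,y1,z0,z1): return np.array([[x,y,z] for x in(x0,x1) for y in(y0,y1) for z in(z0,z1)])/1e3
def cyl(c,r,z0,z1,n=24):
    t=np.linspace(0,2*np.pi,n); return np.array([[c[0]+r*np.cos(a),c[1]+r*np.sin(a),z] for a in t for z in(z0,z1)])/1e3
CORNER=[box(-45,-9,-45,45,0,14),box(-45,45,-45,-9,0,14),cyl((-27,-27),16,14,27)]
PLATE=[box(-105,105,-75,142,0,8)]
def rodx(x0,x1,r,y=0):
    t=np.linspace(0,2*np.pi,16);return np.array([[x,y+r*np.cos(a),r*np.sin(a)] for a in t for x in (x0,x1)])/1e3
PIN=[rodx(0,70,7),np.vstack([rodx(70,70.1,7),rodx(80,80.1,3)]),rodx(-27,27,7)[:,[1,0,2]]]
def proj(p,P):
    R=Ro.from_euler('xyz',p["orientation"],degrees=True).as_matrix()
    c=(np.asarray(P)-p["origin"])@R; return (c[:,:2]/c[:,2:])@np.diag([p["mtx"][0][0],p["mtx"][1][1]])+[p["mtx"][0][2],p["mtx"][1][2]]
def ray(p,uv,z):
    R=Ro.from_euler('xyz',p["orientation"],degrees=True).as_matrix()
    d=R@np.linalg.inv(p["mtx"])@[uv[0],uv[1],1]; o=np.asarray(p["origin"]); return o+d*(z-o[2])/d[2]
def render(p,parts,pose,z,box_,S):
    x0,y0,x1,y1=box_; m=np.zeros(((y1-y0)*S,(x1-x0)*S),np.uint8)
    R=Ro.from_euler('z',pose[2]).as_matrix()
    for q in parts:
        u=(proj(p,q@R.T+[pose[0],pose[1],z])-[x0,y0]+.5)*S-.5
        cv2.fillConvexPoly(m,cv2.convexHull((u*16).astype(np.int32)),1,shift=4)
    return m
def fit(p,parts,region,z=0.,yaws=None,x0=None,S=6):
    ys,xs=np.nonzero(region); b=[max(0,xs.min()-12),max(0,ys.min()-12),min(640,xs.max()+13),min(480,ys.max()+13)]
    g=cv2.resize(region[b[1]:b[3],b[0]:b[2]].astype(np.float32),None,fx=S,fy=S,interpolation=cv2.INTER_LINEAR)>.5
    c=ray(p,[(xs.mean()),ys.mean()],z+.01)
    def f(v):
        m=render(p,parts,(v[0]/1e3,v[1]/1e3,v[2]/50),z,b,S)>0; return 1-(m&g).sum()/max(1,(m|g).sum())
    best=None
    for y in (np.arange(0,2*np.pi,np.pi/6) if yaws is None else yaws):
        s=np.array([c[0]*1e3,c[1]*1e3,y*50]) if x0 is None else np.array([x0[0]*1e3,x0[1]*1e3,y*50])
        r=minimize(f,s,method='Nelder-Mead',options=dict(initial_simplex=s+np.array([[0,0,0],[12,0,0],[0,12,0],[0,0,12]]),xatol=.05,fatol=1e-4,maxiter=150))
        if best is None or r.fun<best.fun: best=r
    v=best.x; return np.array([v[0]/1e3,v[1]/1e3,(v[2]/50+np.pi)%(2*np.pi)-np.pi]),1-best.fun
def to(pos,yaw,roll=None):
    """rows for a tool-down target: world TCP pos (m), tool-x yaw deg"""
    o=bot.get_obs();R0=Ro.from_euler('xyz',o["tcp_rot"],degrees=True);R1=Ro.from_euler('xyz',[-90,0,yaw],degrees=True)
    s=R0.inv().apply(np.array(pos)-o["ee_pos"])*1e3; w=(R0.inv()*R1).as_rotvec()
    print("shift",np.round(s,1),"rot",np.round(w,3),"rows>=",int(max(np.abs(s).max()/50,np.degrees(np.linalg.norm(w))/8.59)+2)); return s,w
def show(p,name,crop=None,f=1):
    a=p["frame"][:,:,::-1]
    if crop: a=a[crop[1]:crop[3],crop[0]:crop[2]]
    cv2.imwrite("pics/"+name,cv2.resize(a,None,fx=f,fy=f,interpolation=cv2.INTER_CUBIC))
def st():
    o=bot.get_obs();print("t %.1f"%o["time"],np.round(o["ee_pos"],4),np.round(o["tcp_rot"],2),"F",np.round(o["wrist_force"],1),"op %.4f"%o["opening"],"q",np.round(o["q"],1))
E
python3 - <<'E'
from h import *
p=bot.camera("top")
for d in bot.cut_out(p,"corner1"):
    if d["confidence"]>.5:
        v,i=fit(p,CORNER,d["region"]); print("corner",np.round(d["box"]),np.round(v[:2],4),np.round(np.degrees(v[2]),1),"iou",round(i,3))
for n,P,z,yy,x in [("carrier",PLATE,0,[0,.15,.3],None),("pin",PIN,.007,None,None)]:
    for d in bot.cut_out(p,n)[:1]:
        v,i=fit(p,P,d["region"],z,yy); print(n,np.round(d["box"]),np.round(v[:2],4),np.round(np.degrees(v[2]),1),"iou",round(i,3))
for n,uv,z in [("jar",(375,170),0),("dish",(460,255),.016)]: print(n,ray(p,uv,z))
w=bot.camera("wrist");print(w["origin"],w["orientation"],w["mtx"]);show(w,"w0.png")
E
```

```text
corner [423. 264. 459. 307.] [ 0.468  -0.1629] 15.1 iou 0.874
corner [481. 268. 525. 318.] [ 0.4554 -0.3137] 64.6 iou 0.913
corner [392. 200. 436. 237.] [ 0.6364 -0.1107] 109.1 iou 0.958
corner [481. 218. 520. 253.] [ 0.6001 -0.3264] -83.5 iou 0.901
carrier [267. 192. 368. 286.] [0.6    0.0963] 9.8 iou 0.951
pin [266. 193. 368. 290.] [0.4905 0.1852] 13.7 iou 0.039
jar [ 0.76760562 -0.01784085  0.        ]
dish [ 0.54813361 -0.22355025  0.016     ]
[ 0.22311151 -0.50750611  0.3728898 ] [ 1.64566205e+02 -3.24470252e-02 -7.32756134e+01] [[347.77275543   0.         319.71055186]
 [  0.         347.77275543 240.43397676]
 [  0.           0.           1.        ]]
```

```bash
python3 -c "
from h import *
to([.661,-.098,.2],19.1)"
```

```text
shift [-266.     7.7  604.9] rot [-0.    -1.612  0.   ] rows>= 14
```

View pics/w0.png

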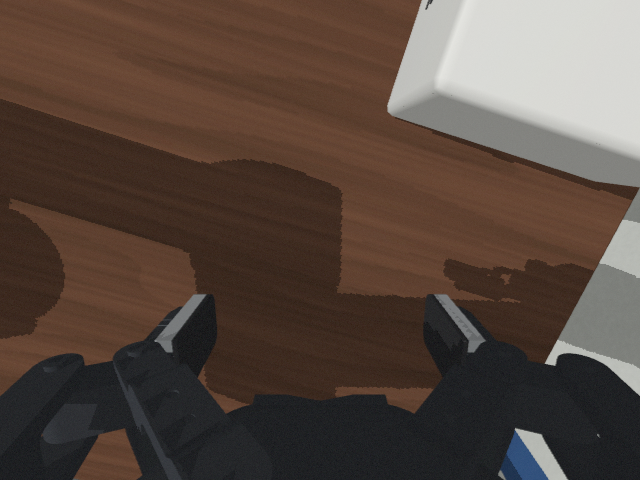

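```bash
python3 -m inch '[[[-266,8,605],[0,-1.61,0],85],[[-266,8,605],[0,-1.61,0],85],[[-266,8,605],[0,-1.61,0],85],[[-266,8,605],[0,-1.61,0],85],[[-266,8,605],[0,-1.61,0],85],[[-266,8,605],[0,-1.61,0],85],[[-266,8,605],[0,-1.61,0],85],[[-266,8,605],[0,-1.61,0],85],[[-266,8,605],[0,-1.61,0],85],[[-266,8,605],[0,-1.61,0],85],[[-266,8,605],[0,-1.61,0],85],[[-266,8,605],[0,-1.61,0],85],[[-266,8,605],[0,-1.61,0],85],[[-266,8,605],[0,-1.61,0],85],[[-266,8,605],[0,-1.61,0],85],[[-266,8,605],[0,-1.61,0],85],[[-266,8,605],[0,-1.61,0],85]]' 40
cat >> h.py <<'E'
def look(n="corner1",parts=CORNER,z=0.,near=None,cam="wrist",name=None,yaws=None,cmin=.4):
    p=bot.camera(cam);out=[]
    if name: show(p,name)
    for d in bot.cut_out(p,n):
        if d["confidence"]<cmin: continue
        v,i=fit(p,parts,d["region"],z,yaws,S=6 if cam=="top" else 3)
        print(cam,n,round(d["confidence"],2),np.round(d["box"]),np.round(v[:2],4),np.round(np.degrees(v[2]),2),"iou",round(i,3)); out.append((v,i))
    return p,out
def grasp(v,leg,z,flip=0):
    """TCP target for a plate at v=(x,y,yaw): leg 1 jaw along obj x, leg 2 jaw along obj y"""
    g=np.array([-.027,.004] if leg==1 else [.004,-.027]);c,s=np.cos(v[2]),np.sin(v[2])
    pos=[v[0]+c*g[0]-s*g[1],v[1]+s*g[0]+c*g[1],z]; yaw=np.degrees(v[2])+(0 if leg==1 else -90)+180*flip
    yaw=(yaw+180)%360-180; print("tcp",np.round(pos,4),"yaw",round(yaw,2)); return to(pos,yaw)
E
python3 - <<'E'
from h import *
st()
p,o=look(name="w1.png")
for v,i in o: grasp(v,2,.004)
E
```

```text
time: 3.25
ee_pos: [0.6603, -0.0992, 0.2004]
tcp_rot: [-90.0, -0.0, 18.9]
wrist_force: [0.6, 0.3, -0.7]
opening: 0.0852
t 3.2 [ 0.6603 -0.0992  0.2004] [-9.002e+01 -2.000e-02  1.888e+01] F [ 0.6  0.3 -0.7] op 0.0852 q [-8.5 22.1 29.6 97.5 -0.  62.6]
wrist corner1 0.94 [ 74. 162. 174. 254.] [ 0.467  -0.1642] 15.45 iou 0.955
wrist corner1 0.91 [ 34. 308. 148. 364.] [ 0.4558 -0.315 ] 64.02 iou 0.792
wrist corner1 0.78 [200. 334. 252. 381.] [ 0.6415 -0.3245] -176.2 iou 0.608
wrist corner1 0.67 [253. 172. 339. 258.] [ 0.6361 -0.1121] 109.63 iou 0.958
wrist corner1 0.4 [161. 264. 216. 312.] [ 0.5818 -0.2318] -142.33 iou 0.608
tcp [ 0.478  -0.1891  0.004 ] yaw -74.55
shift [-201.8  196.4  -26. ] rot [-0.00e+00  1.63e+00  1.00e-03] rows>= 12
tcp [ 0.4819 -0.3233  0.004 ] yaw -25.98
shift [-241.6  196.4 -154.2] rot [0.    0.783 0.001] rows>= 7
tcp [ 0.6358 -0.2978  0.004 ] yaw 93.8
shift [ -87.7  196.6 -179.9] rot [ 1.000e-03 -1.308e+00  0.000e+00] rows>= 10
tcp [ 0.6602 -0.0992  0.004 ] yaw 19.63
shift [-4.000e-01  1.965e+02  1.000e-01] rot [ 0.001 -0.013  0.001] rows>= 5
tcp [ 0.5622 -0.2129  0.004 ] yaw 127.67
shift [-129.9  196.5  -75.7] rot [ 1.000e-03 -1.899e+00  0.000e+00] rows>= 14
```

View pics/w1.png

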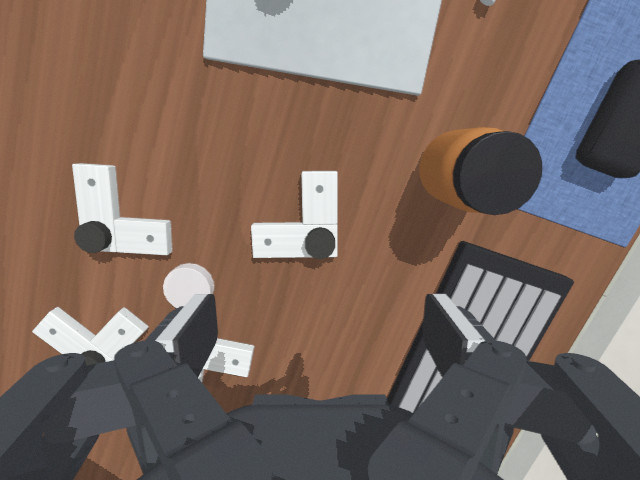

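```bash
python3 -m inch '[[[0,50,0],[0,-0.013,0],60],[[0,100,0],[0,-0.013,0],60],[[0,150,0],[0,-0.013,0],60],[[0,180,0],[0,-0.013,0],60],[[0,197,0],[0,-0.013,0],60],[[0,197,0],[0,-0.013,0],60],[[0,197,0],[0,-0.013,0],60],[[0,197,0],[0,-0.013,0],30],[[0,197,0],[0,-0.013,0],30],[[0,197,0],[0,-0.013,0],30],[[0,197,0],[0,-0.013,0],30],[[0,197,0],[0,-0.013,0],30],[[0,197,0],[0,-0.013,0],30],[[0,180,0],[0,-0.013,0],30],[[0,140,0],[0,-0.013,0],30],[[0,100,0],[0,-0.013,0],30],[[0,60,0],[0,-0.013,0],30],[[0,50,0],[0,-0.013,0],30]]' 50
python3 - <<'E'
from h import *
st()
p=bot.camera("wrist");show(p,"w2.png")
# carrier estimate via wrist later; target now
v=np.array([.600,.0963,np.radians(99.8)]);grasp(v,2,.15)
E
```

```text
time: 5.15
ee_pos: [0.6619, -0.0994, 0.1561]
tcp_rot: [-90.2, -0.4, 19.6]
wrist_force: [0.8, 0.4, 0.6]
opening: 0.0301
t 5.2 [ 0.6619 -0.0994  0.1561] [-90.21  -0.39  19.62] F [0.8 0.4 0.6] op 0.0301 q [-8.5 20.7 23.  91.8 -0.  61.8]
tcp [0.6259 0.1048 0.15  ] yaw 9.8
shift [ 34.6   4.9 204.5] rot [0.003 0.171 0.007] rows>= 6
```

View pics/w2.png

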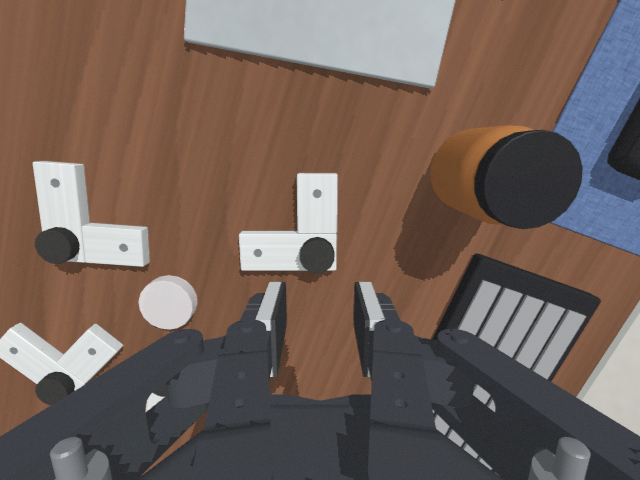

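```bash
python3 -m inch '[[[-1,50,0],[0,0,0],60],[[-1,100,0],[0,0,0],60],[[-1,140,0],[0,0,0],60],[[-1,153,0],[0,0,0],60],[[-1,153,0],[0,0,0],60],[[-1,153,0],[0,0,0],60],[[-1,153,0],[0,0,0],60],[[-1,153,0],[0,0,0],60]]'
python3 -m inch '[[[0,0,0],[0,0,0],30],[[0,0,0],[0,0,0],30],[[0,0,0],[0,0,0],30],[[0,0,0],[0,0,0],30]]'
python3 -m inch '[[[0,0,0],[0,0,0],30],[[0,0,0],[0,0,0],30],[[0,0,0],[0,0,0],30],[[0,0,0],[0,0,0],30],[[0,0,0],[0,0,0],30],[[0,0,0],[0,0,0],30]]'
```

```text
time: 6.0
ee_pos: [0.6634, -0.1001, 0.0047]
tcp_rot: [-90.3, -0.5, 19.6]
wrist_force: [0.5, 0.4, 0.8]
opening: 0.0599
time: 6.4
ee_pos: [0.6633, -0.1001, 0.0048]
tcp_rot: [-90.3, -0.5, 19.6]
wrist_force: [-0.4, 0.8, -0.9]
opening: 0.0299
time: 7.0
ee_pos: [0.6633, -0.1001, 0.0048]
tcp_rot: [-90.3, -0.5, 19.6]
wrist_force: [0.7, -0.3, -0.3]
opening: 0.03
```

Run:
```python
from h import *
p=bot.camera("wrist");show(p,"w3.png")
for n in ["top","side"]: q=bot.camera(n);show(q,n+"3.png",(340,170,520,290) if n=="top" else (240,120,400,230),4)
print(proj(p,[[.6606,-.0992,.014],[.6606,-.0992,.0]]))
```

```text
[[314.23613568 284.59975476]
 [314.42111133 274.04037649]]
```

View pics/w3.png

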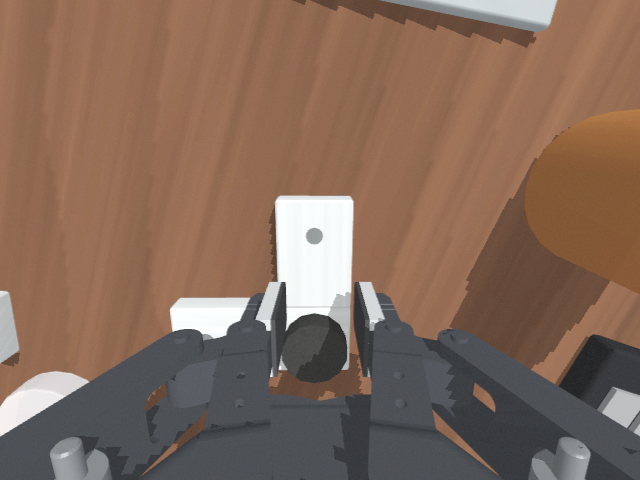

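```bash
python3 -m inch '[[[0,0,0],[0,0,0],0],[[0,0,0],[0,0,0],0],[[0,0,0],[0,0,0],0],[[0,0,0],[0,0,0],0],[[0,0,0],[0,0,0],0]]' 50
python3 -m inch '[[[0,-10,0],[0,0,0],0],[[0,-30,0],[0,0,0],0],[[0,-60,0],[0,0,0],0],[[0,-60,0],[0,0,0],0]]'
```

```text
time: 7.65
ee_pos: [0.6634, -0.1001, 0.0048]
tcp_rot: [-90.3, -0.5, 19.6]
wrist_force: [-0.3, -0.1, 0.1]
opening: -0.0001
time: 8.05
ee_pos: [0.6649, -0.1004, 0.0704]
tcp_rot: [-90.5, -0.9, 19.6]
wrist_force: [0.6, -0.4, 1.0]
opening: 0.0002
```

View pics/side3.png

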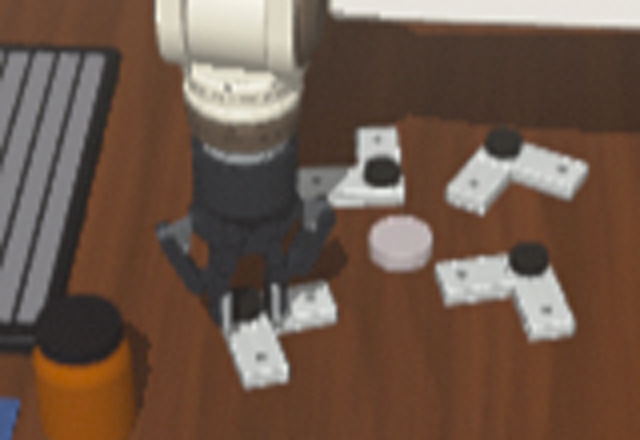

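Run:
```python
from h import *
st()
o=bot.get_obs();T=o["ee_pos"]
ims=[]
for n,c in [("wrist",None),("side",None)]:
    q=bot.camera(n);a=q["frame"][:,:,::-1].copy();a=np.ascontiguousarray(a)
    R=Ro.from_euler('xyz',o["tcp_rot"],degrees=True)
    for k,col in [(0,(0,0,255)),(-.019,(0,255,0)),(-.05,(255,0,255))]:
        u=proj(q,[T+R.apply([0,k,0])])[0];print(n,k,u)
        cv2.circle(a,tuple(np.round(u).astype(int)),2 if n=="wrist" else 1,col,-1)
    u=proj(q,[T])[0]; h=(160,120) if n=="wrist" else (40,30)
    x,y=int(np.clip(u[0]-h[0],0,640-2*h[0])),int(np.clip(u[1]-h[1],0,480-2*h[1])); ims.append(cv2.resize(a[y:y+2*h[1],x:x+2*h[0]],(400,300),interpolation=cv2.INTER_CUBIC))
cv2.imwrite("pics/w4.png",np.hstack(ims))
```

```text
t 8.1 [ 0.6649 -0.1004  0.0704] [-90.48  -0.89  19.62] F [ 0.6 -0.4  1. ] op 0.0002 q [-8.6 20.2 12.8 81.6 -0.  61.8]
wrist 0 [318.90137589 280.80212673]
wrist -0.019 [318.76423947 296.52057877]
wrist -0.05 [318.45676183 331.76338718]
side 0 [300.5071013  189.04414535]
side -0.019 [300.4388579 184.1574513]
side -0.05 [300.32474403 175.9861174 ]
```

View pics/w4.png

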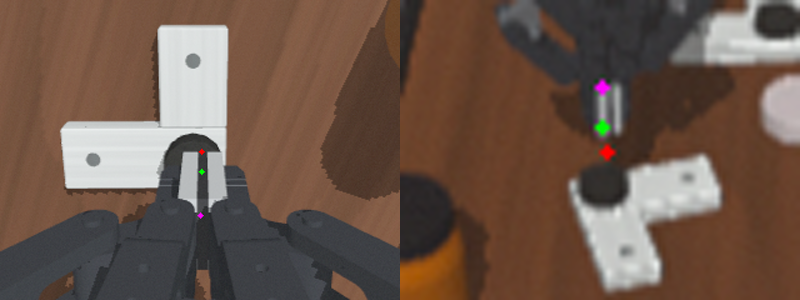

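```bash
python3 -c "
from workcell import bot;print(bot.grip_point_offset)
from h import *
to([.608,-.030,-.006],19.6)"
```

```text
0.0187
shift [-29.5  71.4  85.1] rot [0.006 0.    0.011] rows>= 3
```

```bash
python3 -m inch '[[[-30,0,50],[0.006,0,0.011],0],[[-30,0,85],[0.006,0,0.011],0],[[-30,0,85],[0.006,0,0.011],0],[[-30,40,85],[0.006,0,0.011],0],[[-30,60,85],[0.006,0,0.011],0],[[-30,68,85],[0.006,0,0.011],0],[[-30,71,85],[0.006,0,0.011],0],[[-30,71,85],[0.006,0,0.011],0],[[-30,71,85],[0.006,0,0.011],0],[[-30,71,85],[0.006,0,0.011],0]]'
python3 -m inch '[[[0,1.5,0],[0,0,0],0],[[0,3,0],[0,0,0],0],[[0,3,0],[0,0,0],0],[[0,3,0],[0,0,0],0]]'
python3 -m inch '[[[0,1.5,0],[0,0,0],0],[[0,3,0],[0,0,0],0],[[0,3,0],[0,0,0],0],[[0,3,0],[0,0,0],0]]'
python3 -m inch '[[[0,1.5,0],[0,0,0],0],[[0,3,0],[0,0,0],0],[[0,3,0],[0,0,0],0],[[0,3,0],[0,0,0],0]]'
```

```text
time: 9.15
ee_pos: [0.6082, -0.0304, -0.0045]
tcp_rot: [-90.0, -0.1, 19.6]
wrist_force: [0.4, 0.2, 0.0]
opening: -0.0
time: 9.55
ee_pos: [0.6082, -0.0304, -0.0075]
tcp_rot: [-90.0, -0.1, 19.6]
wrist_force: [-1.1, 0.6, 0.2]
opening: 0.0
time: 9.95
ee_pos: [0.6081, -0.0304, -0.0106]
tcp_rot: [-90.0, -0.1, 19.6]
wrist_force: [0.2, 0.1, -0.1]
opening: -0.0002
time: 10.35
ee_pos: [0.6081, -0.0304, -0.0137]
tcp_rot: [-90.0, -0.1, 19.6]
wrist_force: [-0.0, 0.8, -0.6]
opening: 0.0001
```

```bash
python3 -m inch '[[[0,1.5,0],[0,0,0],0],[[0,3,0],[0,0,0],0],[[0,3,0],[0,0,0],0],[[0,3,0],[0,0,0],0]]'
python3 -m inch '[[[0,1.5,0],[0,0,0],0],[[0,3,0],[0,0,0],0],[[0,3,0],[0,0,0],0],[[0,3,0],[0,0,0],0]]'
python3 - <<'E'
from h import *
o=bot.get_obs();T=o["ee_pos"]
q=bot.camera("side");a=np.ascontiguousarray(q["frame"][:,:,::-1])
for z,c in [(0,(0,0,255)),(.02,(0,255,0))]:
    u=proj(q,[[T[0],T[1],z]])[0]; cv2.circle(a,tuple(np.round(u).astype(int)),1,c,-1)
x,y=int(u[0]),int(u[1]); cv2.imwrite("pics/s5.png",cv2.resize(a[y-40:y+40,x-50:x+50],None,fx=6,fy=6,interpolation=cv2.INTER_CUBIC))
E
```

```text
time: 10.75
ee_pos: [0.6081, -0.0304, -0.0167]
tcp_rot: [-90.0, -0.1, 19.6]
wrist_force: [-1.2, 0.2, -0.2]
opening: 0.0
time: 11.15
ee_pos: [0.608, -0.0304, -0.0198]
tcp_rot: [-90.0, -0.1, 19.6]
wrist_force: [0.2, -0.4, 0.2]
opening: 0.0
```

View pics/s5.png

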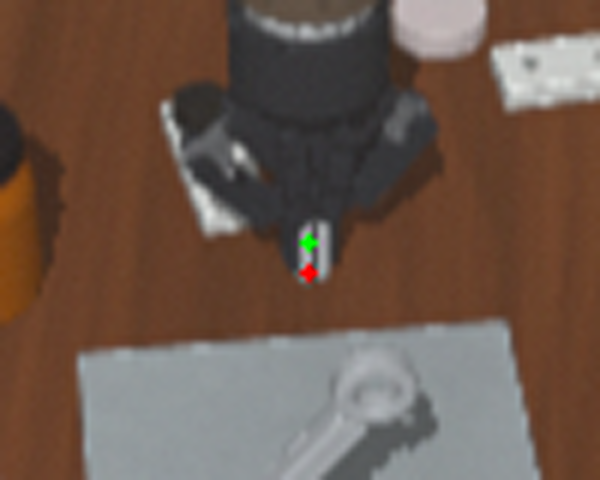

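```bash
python3 -m inch '[[[0,1,0],[0,0,0],0],[[0,2,0],[0,0,0],0],[[0,2,0],[0,0,0],0],[[0,2,0],[0,0,0],0]]'
python3 -m inch '[[[0,1,0],[0,0,0],0],[[0,2,0],[0,0,0],0],[[0,2,0],[0,0,0],0],[[0,2,0],[0,0,0],0]]'
```

```text
time: 11.6
ee_pos: [0.608, -0.0304, -0.0218]
tcp_rot: [-90.0, -0.1, 19.6]
wrist_force: [-0.0, 1.1, 0.8]
opening: -0.0001
time: 12.0
ee_pos: [0.6081, -0.0304, -0.0235]
tcp_rot: [-90.0, -0.1, 19.6]
wrist_force: [-1.1, -0.3, 3.6]
opening: 0.0002
```

```bash
cat >> h.py <<'E'
DZ=.023
E
python3 -c "
from h import *
to([.6602,-.0992,.12],19.6)"
```

```text
shift [  26.2 -143.4  -82.4] rot [0.001 0.    0.002] rows>= 4
```

```bash
python3 -m inch '[[[0,-50,0],[0,0,0],60],[[0,-100,0],[0,0,0],60],[[10,-143,-40],[0,0,0],60],[[26,-143,-82],[0,0,0],60],[[26,-143,-82],[0,0,0],60],[[26,-143,-82],[0,0,0],60],[[26,-143,-82],[0,0,0],60],[[26,-143,-82],[0,0,0],60]]'
python3 - <<'E'
from h import *
st()
p,o=look()
for v,i in o:
    if abs(v[0]-.636)<.03 and abs(v[1]+.112)<.03: grasp(v,2,-.020)
E
```

```text
time: 12.8
ee_pos: [0.6592, -0.098, 0.1193]
tcp_rot: [-90.0, -0.1, 19.7]
wrist_force: [-0.0, 0.6, -0.3]
opening: 0.06
t 12.8 [ 0.6592 -0.098   0.1193] [-9.001e+01 -5.000e-02  1.966e+01] F [-0.   0.6 -0.3] op 0.0600 q [-8.5 20.4 18.4 88.   0.  61.9]
wrist corner1 0.76 [  2. 166. 134. 281.] [ 0.4672 -0.1636] 16.55 iou 0.939
wrist corner1 0.66 [131. 407. 184. 467.] [ 0.6153 -0.3408] -107.81 iou 0.576
wrist corner1 0.59 [233. 178. 348. 291.] [ 0.6361 -0.1112] 110.36 iou 0.967
wrist corner1 0.58 [  0. 347.  89. 416.] [ 0.4328 -0.303 ] 55.52 iou 0.648
wrist corner1 0.56 [172.   0. 477.  85.] [0.6596 0.0758] 98.31 iou 0.524
tcp [ 0.66   -0.0981 -0.02  ] yaw 20.36
shift [  0.4 139.7  -0.2] rot [ 0.001 -0.012  0.001] rows>= 4
```

```bash
python3 -m inch '[[[0,40,0],[0,-0.01,0],60],[[0,80,0],[0,-0.01,0],60],[[0,120,0],[0,-0.01,0],60],[[0,135,0],[0,-0.01,0],60],[[0,139,0],[0,-0.01,0],60],[[0,139,0],[0,-0.01,0],60],[[0,139,0],[0,-0.01,0],60],[[0,139,0],[0,-0.01,0],20],[[0,139,0],[0,-0.01,0],20],[[0,139,0],[0,-0.01,0],20],[[0,139,0],[0,-0.01,0],20],[[0,139,0],[0,-0.01,0],20]]' 50
python3 -m inch '[[[0,-15,0],[0,0,0],20],[[0,-50,0],[0,0,0],20],[[0,-90,0],[0,0,0],20],[[0,-120,0],[0,0,0],20],[[0,-120,0],[0,0,0],20],[[0,-120,0],[0,0,0],20],[[0,-120,0],[0,0,0],20]]'
```

```text
time: 14.1
ee_pos: [0.6606, -0.0982, -0.0174]
tcp_rot: [-90.1, -0.2, 20.2]
wrist_force: [-1.2, -0.4, 5.3]
opening: 0.034
time: 14.8
ee_pos: [0.6594, -0.098, 0.1013]
tcp_rot: [-90.0, -0.1, 20.2]
wrist_force: [0.4, -0.1, -2.7]
opening: 0.0342
```

```bash
python3 -c "
from h import *
to([.615,.017,.2],9.8)"
```

```text
shift [ -1.7 -98.8 123.2] rot [0.001 0.182 0.002] rows>= 4
```

```bash
python3 -m inch '[[[-2,-40,20],[0,0.1,0],20],[[-2,-80,60],[0,0.18,0],20],[[-2,-99,100],[0,0.18,0],20],[[-2,-99,123],[0,0.18,0],20],[[-2,-99,123],[0,0.18,0],20],[[-2,-99,123],[0,0.18,0],20],[[-2,-99,123],[0,0.18,0],20],[[-2,-99,123],[0,0.18,0],20]]'
python3 - <<'E'
from h import *
st()
V=[]
for cam in ["wrist","top"]:
    p=bot.camera(cam)
    for d in bot.cut_out(p,"carrier")[:1]:
        r=d["region"].astype(np.uint8)
        k=cv2.morphologyEx(r,cv2.MORPH_OPEN,np.ones((9,9),np.uint8)); n,l,s,_=cv2.connectedComponentsWithStats(k); k=(l==1+np.argmax(s[1:,4])).astype(np.uint8)
        c=cv2.convexHull(np.argwhere(k)[:,::-1].astype(np.int32)); h=np.zeros_like(r);cv2.fillConvexPoly(h,c,1)
        v,i=fit(p,PLATE,h>0,0,[.1,.17,.25],x0=(.6,.096),S=3); print(cam,d["box"],np.round(v[:2],4),np.degrees(v[2]),i); V.append(v)
    if cam=="wrist":
        a=np.ascontiguousarray(p["frame"][:,:,::-1]);v=V[0]
        cv2.polylines(a,[c],True,(255,0,255),1)
        for vv,col in [(v,(0,0,255)),(np.array([.6,.0963,np.radians(9.8)]),(0,255,0))]:
            for z in (.008,):
                P=np.array([[-105,-75],[105,-75],[105,142],[-105,142]])/1e3@Ro.from_euler('z',vv[2]).as_matrix()[:2,:2].T+vv[:2]
                u=proj(p,np.c_[P,np.full(4,z)]);cv2.polylines(a,[np.round(u*8).astype(np.int32)],True,col,1,shift=3)
        cv2.imwrite("pics/c6.png",a)
E
```

```text
time: 15.6
ee_pos: [0.6147, 0.0157, 0.1991]
tcp_rot: [-90.0, -0.0, 9.9]
wrist_force: [0.8, 0.3, -2.9]
opening: 0.0342
t 15.6 [0.6147 0.0157 0.1991] [-9.002e+01 -2.000e-02  9.850e+00] F [ 0.8  0.3 -2.9] op 0.0342 q [ 1.5 14.  19.3 95.3 -0.  81.6]
wrist [201.6, 0.0, 434.3, 205.6] [0.5996 0.0944] 9.873633129318693 0.9963568348415516
top [268.1, 195.1, 344.2, 285.8] [0.5954 0.122 ] 8.519154616691683 0.8613014746374594
```

View pics/c6.png

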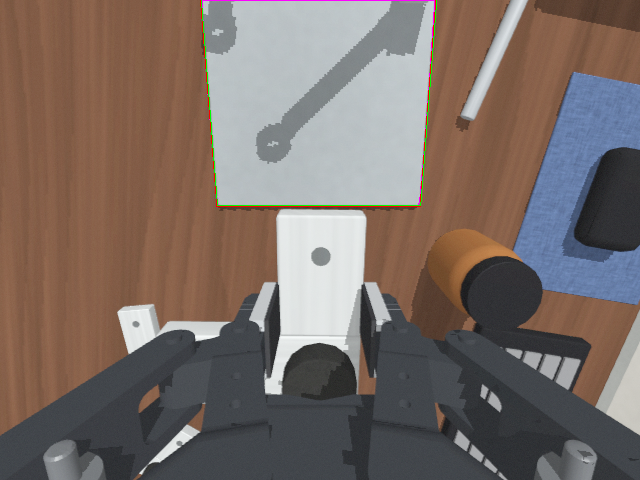

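```bash
echo 'CAR=np.array([.5997,.0948,np.radians(9.87)])
def carr(x,y): c,s=np.cos(CAR[2]),np.sin(CAR[2]); return np.array([CAR[0]+c*x-s*y,CAR[1]+s*x+c*y])
def pose(k): return np.array([CAR[0],CAR[1],CAR[2]+np.radians(k)])' >> h.py; python3 -c "
from h import *
grasp(pose(90),2,-.006)"
```

```text
tcp [ 0.6256  0.1034 -0.006 ] yaw 9.87
shift [ 25.2 205.9  84.2] rot [0.    0.    0.002] rows>= 6
```

```bash
python3 -m inch '[[[10,20,40],[0,0,0],20],[[25,60,84],[0,0,0],20],[[25,100,84],[0,0,0],20],[[25,140,84],[0,0,0],20],[[25,175,84],[0,0,0],20],[[25,195,84],[0,0,0],20],[[25,203,84],[0,0,0],20],[[25,206,84],[0,0,0],20],[[25,206,84],[0,0,0],20],[[25,206,84],[0,0,0],20],[[25,206,84],[0,0,0],20]]'
python3 -m inch '[[[0,1,0],[0,0,0],20],[[0,2,0],[0,0,0],20],[[0,2,0],[0,0,0],20],[[0,2,0],[0,0,0],20]]'
```

```text
time: 16.9
ee_pos: [0.6262, 0.1032, -0.0047]
tcp_rot: [-90.0, -0.2, 9.9]
wrist_force: [0.4, 0.7, -1.9]
opening: 0.0342
time: 17.3
ee_pos: [0.6262, 0.1032, -0.0068]
tcp_rot: [-90.0, -0.2, 9.9]
wrist_force: [-0.0, 0.6, -2.7]
opening: 0.0343
```

```bash
python3 -m inch '[[[-0.6,1,0.2],[0,0,0],20],[[-0.6,2,0.2],[0,0,0],20],[[-0.6,2,0.2],[0,0,0],20],[[-0.6,2,0.2],[0,0,0],20]]'
python3 -m inch '[[[0,1,0],[0,0,0],20],[[0,1,0],[0,0,0],20],[[0,1,0],[0,0,0],20]]'
```

```text
time: 17.7
ee_pos: [0.6255, 0.1032, -0.0089]
tcp_rot: [-90.0, -0.2, 9.9]
wrist_force: [-0.8, 0.2, -2.5]
opening: 0.0347
time: 18.0
ee_pos: [0.6257, 0.1033, -0.0094]
tcp_rot: [-90.0, -0.2, 9.9]
wrist_force: [-2.2, -0.4, 3.3]
opening: 0.0343
```

```bash
python3 -m inch '[[[0,0,0],[0,0,0],50],[[0,0,0],[0,0,0],50],[[0,0,0],[0,0,0],50],[[0,-20,0],[0,0,0],50],[[0,-60,0],[0,0,0],50],[[0,-110,0],[0,0,0],60],[[0,-160,0],[0,0,0],60],[[0,-160,0],[0,0,0],60],[[0,-160,0],[0,0,0],60]]'
python3 - <<'E'
from h import *
st()
p,o=look(z=.008,yaws=np.radians([100,-80]),cmin=.3)
for v,i in o: 
    c=v[:2]-CAR[:2]; print(np.round(c*1e3,1),np.degrees(v[2]-CAR[2]))
look("corner1",cam="top",cmin=.5)
print("D hover");v=np.array([.600,-.3264,np.radians(-83.5)]);grasp(v,2,.12,1)
E
```

```text
time: 18.9
ee_pos: [0.6259, 0.1034, 0.1523]
tcp_rot: [-90.0, -0.4, 9.9]
wrist_force: [-1.5, -1.0, -0.0]
opening: 0.0598
t 18.9 [0.6259 0.1034 0.1523] [-90.03  -0.4    9.86] F [-1.5 -1.  -0. ] op 0.0598 q [ 9.4 15.6 16.  90.1 -0.  89.5]
wrist corner1 0.97 [100. 405. 183. 479.] [ 0.4693 -0.2114] 102.48 iou 0.477
wrist corner1 0.82 [236. 177. 341. 281.] [0.5998 0.0947] 99.18 iou 0.971
[-130.4 -306.2] 92.6072016010233
[ 0.1 -0.1] 89.3136002721775
top corner1 0.93 [482. 268. 526. 318.] [ 0.4557 -0.3135] 62.72 iou 0.944
top corner1 0.8 [420. 264. 461. 309.] [ 0.4682 -0.1631] 14.14 iou 0.896
top corner1 0.56 [484. 216. 520. 254.] [ 0.5998 -0.3271] -83.45 iou 0.929
D hover
tcp [ 0.5736 -0.3334  0.12  ] yaw 6.5
shift [-124.8   28.9 -421.4] rot [0.    0.059 0.001] rows>= 10
```

```bash
python3 -m inch '[[[-40,-10,-50],[0,0,0],60],[[-80,0,-100],[0,0.06,0],60],[[-125,10,-150],[0,0.06,0],60],[[-125,29,-200],[0,0.06,0],60],[[-125,29,-250],[0,0.06,0],60],[[-125,29,-300],[0,0.06,0],60],[[-125,29,-350],[0,0.06,0],60],[[-125,29,-400],[0,0.06,0],60],[[-125,29,-421],[0,0.06,0],60],[[-125,29,-421],[0,0.06,0],60],[[-125,29,-421],[0,0.06,0],60],[[-125,29,-421],[0,0.06,0],60]]'
python3 - <<'E'
from h import *
st()
p,o=look(cmin=.3)
for v,i in o:
    if i>.9 and abs(v[0]-.600)<.04 and abs(v[1]+.327)<.04: grasp(v,2,-.0185,1)
E
```

```text
time: 20.3
ee_pos: [0.573, -0.3322, 0.1189]
tcp_rot: [-89.9, 0.0, 6.4]
wrist_force: [0.0, 0.7, 0.7]
opening: 0.0598
t 20.3 [ 0.573  -0.3322  0.1189] [-8.994e+01  1.000e-02  6.420e+00] F [0.  0.7 0.7] op 0.0598 q [-30.1  19.9  17.7  87.9   0.   53.4]
wrist corner1 0.97 [299. 168. 413. 285.] [ 0.5993 -0.3281] -83.55 iou 0.963
wrist corner1 0.79 [ 99. 154. 252. 266.] [ 0.4558 -0.3147] 64.12 iou 0.949
wrist corner1 0.69 [131.   1. 273.  57.] [ 0.4674 -0.1639] 14.97 iou 0.981
tcp [ 0.573  -0.3351 -0.0185] yaw 6.45
shift [ -0.9 138.4  -3.6] rot [-0.     0.001  0.001] rows>= 4
```

```bash
python3 -m inch '[[[-0.8,40,-3.5],[0,0,0],60],[[-0.8,80,-3.5],[0,0,0],60],[[-0.8,120,-3.5],[0,0,0],60],[[-0.8,134,-3.5],[0,0,0],60],[[-0.8,138,-3.5],[0,0,0],60],[[-0.8,138,-3.5],[0,0,0],60],[[-0.8,138,-3.5],[0,0,0],60],[[-0.8,138,-3.5],[0,0,0],20],[[-0.8,138,-3.5],[0,0,0],20],[[-0.8,138,-3.5],[0,0,0],20],[[-0.8,138,-3.5],[0,0,0],20],[[-0.8,138,-3.5],[0,0,0],20]]' 50
python3 -m inch '[[[0,-15,0],[0,0,0],20],[[0,-50,0],[0,0,0],20],[[0,-90,0],[0,0,0],20],[[0,-130,0],[0,0,0],20],[[0,-160,0],[0,0,0],20],[[0,-160,0],[0,0,0],20],[[0,-160,0],[0,0,0],20],[[0,-160,0],[0,0,0],20]]'
python3 -c "
from h import *
st();grasp(pose(-90),2,.14,1)"
```

```text
time: 21.6
ee_pos: [0.5739, -0.3355, -0.0163]
tcp_rot: [-90.1, -0.2, 6.5]
wrist_force: [-0.6, 1.4, 5.8]
opening: 0.0343
time: 22.4
ee_pos: [0.5728, -0.3351, 0.1423]
tcp_rot: [-90.0, -0.1, 6.5]
wrist_force: [-0.3, 0.5, -2.3]
opening: 0.0342
t 22.4 [ 0.5728 -0.3351  0.1423] [-8.999e+01 -7.000e-02  6.500e+00] F [-0.3  0.5 -2.3] op 0.0342 q [-30.3  20.2  20.7  90.5   0.   53.2]
tcp [0.5738 0.0862 0.14  ] yaw 9.87
shift [ 48.6   2.4 418.5] rot [-0.    -0.059  0.001] rows>= 10
```

```bash
python3 -m inch '[[[0,0,50],[0,0,0],20],[[20,2,100],[0,-0.03,0],20],[[49,2,150],[0,-0.06,0],20],[[49,2,200],[0,-0.06,0],20],[[49,2,250],[0,-0.06,0],20],[[49,2,300],[0,-0.06,0],20],[[49,2,350],[0,-0.06,0],20],[[49,2,400],[0,-0.06,0],20],[[49,2,418],[0,-0.06,0],20],[[49,2,418],[0,-0.06,0],20],[[49,2,418],[0,-0.06,0],20],[[49,2,418],[0,-0.06,0],20]]'
python3 -c "
from h import *
st();grasp(pose(-90),2,.010,1)"
```

```text
time: 23.6
ee_pos: [0.5739, 0.085, 0.1395]
tcp_rot: [-90.0, 0.0, 9.9]
wrist_force: [0.5, -0.6, -3.3]
opening: 0.0341
t 23.6 [0.5739 0.085  0.1395] [-9.001e+01  1.000e-02  9.900e+00] F [ 0.5 -0.6 -3.3] op 0.0341 q [ 8.4  8.3  6.1 87.9 -0.  88.5]
tcp [0.5738 0.0862 0.01  ] yaw 9.87
shift [1.000e-01 1.295e+02 1.300e+00] rot [ 0.     0.001 -0.   ] rows>= 4
```

```bash
python3 -m inch '[[[0,40,1.2],[0,0,0],20],[[0,80,1.2],[0,0,0],20],[[0,110,1.2],[0,0,0],20],[[0,125,1.2],[0,0,0],20],[[0,129,1.2],[0,0,0],20],[[0,129,1.2],[0,0,0],20],[[0,129,1.2],[0,0,0],20],[[0,129,1.2],[0,0,0],20]]'
python3 -c "
from h import *
st();grasp(pose(-90),2,.007,1)"
```

```text
time: 24.4
ee_pos: [0.5747, 0.0862, 0.0122]
tcp_rot: [-90.0, -0.1, 9.9]
wrist_force: [-0.1, -0.2, -2.4]
opening: 0.034
t 24.4 [0.5747 0.0862 0.0122] [-90.02  -0.13   9.9 ] F [-0.1 -0.2 -2.4] op 0.0340 q [ 8.5  9.8 -6.3 73.8 -0.  88.6]
tcp [0.5738 0.0862 0.007 ] yaw 9.87
shift [-0.9  5.2  0.2] rot [0.    0.    0.002] rows>= 2
```

```bash
python3 -m inch '[[[-0.9,3,0.2],[0,0,0],20],[[-0.9,5,0.2],[0,0,0],20],[[-0.9,5,0.2],[0,0,0],20],[[-0.9,5,0.2],[0,0,0],20]]'
python3 -m inch '[[[0,1,0],[0,0,0],20],[[0,1,0],[0,0,0],20],[[0,1,0],[0,0,0],20]]'
python3 -m inch '[[[0,1,0],[0,0,0],20],[[0,1,0],[0,0,0],20],[[0,1,0],[0,0,0],20]]'
```

```text
time: 24.8
ee_pos: [0.5737, 0.0863, 0.0072]
tcp_rot: [-90.0, -0.1, 9.9]
wrist_force: [0.3, 0.4, -2.1]
opening: 0.0343
time: 25.1
ee_pos: [0.5737, 0.0863, 0.0061]
tcp_rot: [-90.0, -0.1, 9.9]
wrist_force: [-0.4, -0.5, -2.4]
opening: 0.034
time: 25.4
ee_pos: [0.5738, 0.0863, 0.0057]
tcp_rot: [-90.0, -0.1, 9.9]
wrist_force: [-3.3, -0.3, 4.4]
opening: 0.0347
```

```bash
python3 -m inch '[[[0,-0.5,0],[0,0,0],48],[[0,-0.5,0],[0,0,0],48],[[0,-0.5,0],[0,0,0],48],[[0,-20,0],[0,0,0],48],[[0,-60,0],[0,0,0],50],[[0,-110,0],[0,0,0],60],[[0,-150,0],[0,0,0],60],[[0,-150,0],[0,0,0],60],[[0,-150,0],[0,0,0],60]]'
python3 - <<'E'
from h import *
st()
p,o=look(z=.022,yaws=np.radians([100,-80]),cmin=.3,name="w7.png")
for v,i in o: print(np.round((v[:2]-CAR[:2])*1e3,1),np.degrees(v[2]-CAR[2]))
look("corner1",cam="top",cmin=.5)
print("B hover");v=np.array([.4558,-.3147,np.radians(64.1)]);grasp(v,2,.12)
E
```

```text
time: 26.3
ee_pos: [0.5741, 0.0864, 0.1566]
tcp_rot: [-90.0, -0.3, 9.9]
wrist_force: [0.4, 0.5, -2.0]
opening: 0.0602
t 26.3 [0.5741 0.0864 0.1566] [-90.02  -0.26   9.9 ] F [ 0.4  0.5 -2. ] op 0.0602 q [ 8.6  8.1  7.9 89.5 -0.  88.7]
wrist corner1 0.81 [299. 162. 408. 274.] [0.5994 0.0958] -80.08 iou 0.973
wrist corner1 0.75 [145. 408. 185. 467.] [ 0.4504 -0.2015] -47.15 iou 0.564
wrist corner1 0.72 [338. 211. 402. 272.] [0.5947 0.0993] 99.65 iou 0.694
[-0.3  1. ] -89.94620289840206
[-149.3 -296.3] -57.01563602748899
[-5.   4.5] 89.77542548886974
top corner1 0.93 [422. 262. 460. 310.] [ 0.4668 -0.1636] 15.94 iou 0.946
top corner1 0.76 [483. 268. 522. 316.] [ 0.456  -0.3135] 63.48 iou 0.938
B hover
tcp [ 0.4818 -0.3229  0.12  ] yaw -25.9
shift [-159.9   34.1 -387.3] rot [0.    0.625 0.   ] rows>= 9
```

View pics/w7.png

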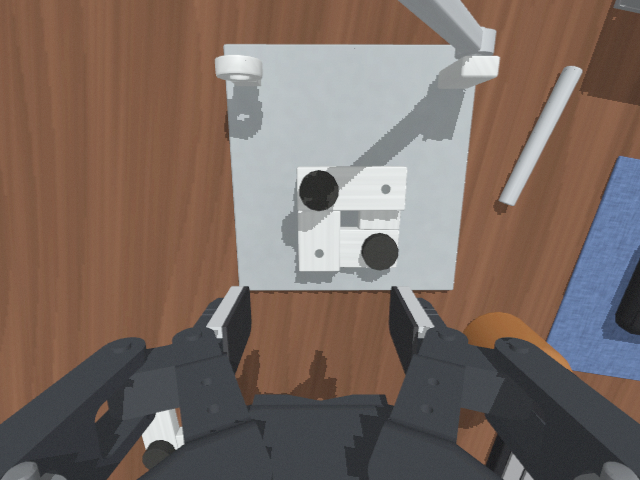

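```bash
python3 -m inch '[[[-40,-10,-50],[0,0.1,0],60],[[-80,0,-100],[0,0.2,0],60],[[-120,10,-150],[0,0.35,0],60],[[-160,34,-200],[0,0.5,0],60],[[-160,34,-250],[0,0.625,0],60],[[-160,34,-300],[0,0.625,0],60],[[-160,34,-350],[0,0.625,0],60],[[-160,34,-387],[0,0.625,0],60],[[-160,34,-387],[0,0.625,0],60],[[-160,34,-387],[0,0.625,0],60],[[-160,34,-387],[0,0.625,0],60]]'
python3 - <<'E'
from h import *
st()
p,o=look(cmin=.3)
for v,i in o:
    if i>.9 and abs(v[0]-.456)<.04 and abs(v[1]+.314)<.04: grasp(v,2,-.0185)
E
```

```text
time: 27.6
ee_pos: [0.4809, -0.3229, 0.1185]
tcp_rot: [-90.0, 0.2, -26.0]
wrist_force: [-0.1, 0.3, -0.1]
opening: 0.0603
t 27.6 [ 0.4809 -0.3229  0.1185] [-89.98   0.16 -26.  ] F [-0.1  0.3 -0.1] op 0.0603 q [-33.9   8.3   3.8  85.7  -0.   82.1]
wrist corner1 0.92 [115.   2. 296. 135.] [ 0.4669 -0.1649] 15.54 iou 0.973
wrist corner1 0.87 [234. 177. 344. 292.] [ 0.4557 -0.3149] 64.12 iou 0.953
tcp [ 0.4817 -0.3231 -0.0185] yaw -25.88
shift [  1.1 138.   -1.2] rot [-0.     0.    -0.001] rows>= 4
```

```bash
python3 -m inch '[[[1,40,-1],[0,0,0],60],[[1,80,-1],[0,0,0],60],[[1,120,-1],[0,0,0],60],[[1,134,-1],[0,0,0],60],[[1,138,-1],[0,0,0],60],[[1,138,-1],[0,0,0],60],[[1,138,-1],[0,0,0],60],[[1,138,-1],[0,0,0],20],[[1,138,-1],[0,0,0],20],[[1,138,-1],[0,0,0],20],[[1,138,-1],[0,0,0],20],[[1,138,-1],[0,0,0],20]]' 50
python3 -m inch '[[[0,-15,0],[0,0,0],20],[[0,-50,0],[0,0,0],20],[[0,-90,0],[0,0,0],20],[[0,-130,0],[0,0,0],20],[[0,-160,0],[0,0,0],20],[[0,-160,0],[0,0,0],20],[[0,-160,0],[0,0,0],20],[[0,-160,0],[0,0,0],20]]'
python3 -c "
from h import *
st();grasp(pose(90),2,.14)"
```

```text
time: 28.9
ee_pos: [0.4825, -0.3235, -0.0168]
tcp_rot: [-90.0, -0.1, -25.9]
wrist_force: [-1.1, 0.2, 6.7]
opening: 0.0346
time: 29.7
ee_pos: [0.4818, -0.3231, 0.142]
tcp_rot: [-90.0, 0.0, -25.9]
wrist_force: [-0.2, -0.3, -2.3]
opening: 0.0344
t 29.7 [ 0.4818 -0.3231  0.142 ] [-8.999e+01  4.000e-02 -2.590e+01] F [-0.2 -0.3 -2.3] op 0.0344 q [-33.8   8.3   6.5  88.2   0.   82. ]
tcp [0.6256 0.1034 0.14  ] yaw 9.87
shift [-56.9   2.2 446.4] rot [-0.    -0.624 -0.001] rows>= 10
```

```bash
python3 -m inch '[[[0,0,50],[0,-0.1,0],20],[[-10,2,100],[0,-0.2,0],20],[[-20,2,150],[0,-0.35,0],20],[[-40,2,200],[0,-0.5,0],20],[[-57,2,250],[0,-0.624,0],20],[[-57,2,300],[0,-0.624,0],20],[[-57,2,350],[0,-0.624,0],20],[[-57,2,400],[0,-0.624,0],20],[[-57,2,446],[0,-0.624,0],20],[[-57,2,446],[0,-0.624,0],20],[[-57,2,446],[0,-0.624,0],20],[[-57,2,446],[0,-0.624,0],20],[[-57,2,446],[0,-0.624,0],20]]'
python3 -c "
from h import *
st();grasp(pose(90),2,.0215)"
```

```text
time: 31.0
ee_pos: [0.6248, 0.1017, 0.14]
tcp_rot: [-90.0, 0.1, 9.8]
wrist_force: [-0.7, -0.5, -2.9]
opening: 0.0342
t 31.0 [0.6248 0.1017 0.14  ] [-8.998e+01  6.000e-02  9.770e+00] F [-0.7 -0.5 -2.9] op 0.0342 q [ 9.2 15.8 15.  89.2  0.  89.5]
tcp [0.6256 0.1034 0.0215] yaw 9.87
shift [  1.2 118.5   1.5] rot [-0.    -0.002 -0.001] rows>= 4
```

```bash
python3 -m inch '[[[0.6,40,1.5],[0,-0.002,0],20],[[0.6,80,1.5],[0,-0.002,0],20],[[0.6,105,1.5],[0,-0.002,0],20],[[0.6,116,1.5],[0,-0.002,0],20],[[0.6,118,1.5],[0,-0.002,0],20],[[0.6,118,1.5],[0,-0.002,0],20],[[0.6,118,1.5],[0,-0.002,0],20],[[0.6,118,1.5],[0,-0.002,0],20]]'
python3 -c "
from h import *
st();grasp(pose(90),2,.0205)"
```

```text
time: 31.8
ee_pos: [0.626, 0.1034, 0.0237]
tcp_rot: [-90.0, -0.1, 9.9]
wrist_force: [0.3, -0.3, -2.5]
opening: 0.034
t 31.8 [0.626  0.1034 0.0237] [-8.998e+01 -8.000e-02  9.880e+00] F [ 0.3 -0.3 -2.5] op 0.0340 q [ 9.4 16.7  3.2 76.4  0.  89.5]
tcp [0.6256 0.1034 0.0205] yaw 9.87
shift [-0.3  3.2  0.1] rot [-0.     0.     0.001] rows>= 2
```

```bash
python3 -m inch '[[[-0.4,2,0],[0,0,0],20],[[-0.4,3.2,0],[0,0,0],20],[[-0.4,3.2,0],[0,0,0],20],[[-0.4,3.2,0],[0,0,0],20]]'
python3 -m inch '[[[0,0.8,0],[0,0,0],20],[[0,0.8,0],[0,0,0],20],[[0,0.8,0],[0,0,0],20]]'
python3 -m inch '[[[0,0.8,0],[0,0,0],20],[[0,0.8,0],[0,0,0],20],[[0,0.8,0],[0,0,0],20]]'
```

```text
time: 32.2
ee_pos: [0.6255, 0.1034, 0.0204]
tcp_rot: [-90.0, -0.1, 9.9]
wrist_force: [0.0, 0.7, -3.3]
opening: 0.0346
time: 32.5
ee_pos: [0.6255, 0.1033, 0.0196]
tcp_rot: [-90.0, -0.1, 9.9]
wrist_force: [-0.5, 0.4, -2.5]
opening: 0.0341
time: 32.8
ee_pos: [0.6255, 0.1034, 0.0193]
tcp_rot: [-90.0, -0.1, 9.9]
wrist_force: [-1.5, 0.0, 4.3]
opening: 0.0341
```

```bash
python3 -m inch '[[[0,-0.5,0],[0,0,0],48],[[0,-0.5,0],[0,0,0],48],[[0,-0.5,0],[0,0,0],48],[[0,-20,0],[0,0,0],48],[[0,-60,0],[0,0,0],50],[[0,-110,0],[0,0,0],60],[[0,-140,0],[0,0,0],60],[[0,-140,0],[0,0,0],60],[[0,-140,0],[0,0,0],60]]'
python3 - <<'E'
from h import *
st()
p,o=look(z=.036,yaws=np.radians([100,-80]),cmin=.3)
for v,i in o: print(np.round((v[:2]-CAR[:2])*1e3,1),np.degrees(v[2]-CAR[2]))
look("corner1",cam="top",cmin=.5)
print("A hover");v=np.array([.4671,-.1645,np.radians(15.5)]);grasp(v,2,.12,1)
E
```

```text
time: 33.7
ee_pos: [0.6257, 0.1033, 0.1596]
tcp_rot: [-90.0, -0.2, 9.9]
wrist_force: [0.7, -0.0, -0.2]
opening: 0.0601
t 33.7 [0.6257 0.1033 0.1596] [-89.98  -0.16   9.89] F [ 0.7 -0.  -0.2] op 0.0601 q [ 9.4 15.9 17.3 91.2  0.  89.5]
wrist corner1 0.78 [235. 178. 345. 288.] [0.5998 0.0946] 99.79 iou 0.956
wrist corner1 0.69 [100. 404. 186. 472.] [ 0.5311 -0.1201] 86.89 iou 0.47
wrist corner1 0.67 [235. 174. 340. 244.] [0.5584 0.1388] 75.68 iou 0.636
[ 0.1 -0.2] 89.91953812866123
[ -68.6 -214.9] 77.01535920271327
[-41.3  44. ] 65.80647126220268
top corner1 0.61 [421. 264. 461. 309.] [ 0.467  -0.1631] 15.27 iou 0.914
A hover
tcp [ 0.4782 -0.1894  0.12  ] yaw 105.5
shift [-194.5   37.6 -263.1] rot [-1.000e-03 -1.669e+00 -0.000e+00] rows>= 13
```

```bash
python3 -m inch '[[[-20,-20,-40],[0,-0.12,0],60],[[-60,-20,-80],[0,-0.26,0],60],[[-100,0,-120],[0,-0.4,0],60],[[-140,10,-160],[0,-0.54,0],60],[[-180,20,-200],[0,-0.68,0],60],[[-194,38,-240],[0,-0.82,0],60],[[-194,38,-263],[0,-0.96,0],60],[[-194,38,-263],[0,-1.1,0],60],[[-194,38,-263],[0,-1.24,0],60],[[-194,38,-263],[0,-1.38,0],60],[[-194,38,-263],[0,-1.52,0],60],[[-194,38,-263],[0,-1.66,0],60],[[-194,38,-263],[0,-1.67,0],60],[[-194,38,-263],[0,-1.67,0],60],[[-194,38,-263],[0,-1.67,0],60],[[-194,38,-263],[0,-1.67,0],60]]'
python3 - <<'E'
from h import *
st()
p,o=look(cmin=.3)
for v,i in o:
    if i>.9 and abs(v[0]-.467)<.04 and abs(v[1]+.164)<.04: grasp(v,2,-.0185,1)
E
```

```text
time: 35.5
ee_pos: [0.4787, -0.1892, 0.1195]
tcp_rot: [-89.9, -0.0, 105.5]
wrist_force: [0.4, -1.2, -1.0]
opening: 0.0601
t 35.5 [ 0.4787 -0.1892  0.1195] [-8.9940e+01 -3.0000e-02  1.0546e+02] F [ 0.4 -1.2 -1. ] op 0.0601 q [-21.6  -0.6  -5.5  85.2  -0.  -37. ]
wrist corner1 0.64 [302. 168. 418. 279.] [ 0.4666 -0.1646] 15.13 iou 0.972
wrist corner1 0.63 [540. 397. 640. 424.] [0.5991 0.1736] -114.63 iou 0.604
tcp [ 0.4775 -0.1896 -0.0185] yaw 105.13
shift [ -0.2 138.1   1.1] rot [-0.001  0.007  0.001] rows>= 4
```

```bash
python3 -m inch '[[[0,40,1],[0,0.005,0],60],[[0,80,1],[0,0.005,0],60],[[0,120,1],[0,0.005,0],60],[[0,134,1],[0,0.005,0],60],[[0,138,1],[0,0.005,0],60],[[0,138,1],[0,0.005,0],60],[[0,138,1],[0,0.005,0],60],[[0,138,1],[0,0.005,0],20],[[0,138,1],[0,0.005,0],20],[[0,138,1],[0,0.005,0],20],[[0,138,1],[0,0.005,0],20],[[0,138,1],[0,0.005,0],20]]' 50
python3 -m inch '[[[0,-15,0],[0,0,0],20],[[0,-50,0],[0,0,0],20],[[0,-90,0],[0,0,0],20],[[0,-130,0],[0,0,0],20],[[0,-170,0],[0,0,0],20],[[0,-170,0],[0,0,0],20],[[0,-170,0],[0,0,0],20],[[0,-170,0],[0,0,0],20]]'
python3 -c "
from h import *
st();grasp(pose(-90),2,.15,1)"
```

```text
time: 36.8
ee_pos: [0.4785, -0.1898, -0.0168]
tcp_rot: [-90.1, 0.1, 105.2]
wrist_force: [-1.3, 0.7, 6.9]
opening: 0.0342
time: 37.6
ee_pos: [0.4778, -0.1895, 0.1519]
tcp_rot: [-90.0, -0.0, 105.2]
wrist_force: [-1.2, 0.8, -3.2]
opening: 0.0343
t 37.6 [ 0.4778 -0.1895  0.1519] [-8.9970e+01 -1.0000e-02  1.0521e+02] F [-1.2  0.8 -3.2] op 0.0343 q [-21.6  -0.7  -2.   88.8  -0.  -36.8]
tcp [0.5738 0.0862 0.15  ] yaw 9.87
shift [ 240.9    1.9 -165. ] rot [-0.     1.664 -0.   ] rows>= 13
```

```bash
python3 -m inch '[[[40,2,-20],[0,0.14,0],20],[[80,2,-50],[0,0.28,0],20],[[120,2,-80],[0,0.42,0],20],[[160,2,-110],[0,0.56,0],20],[[200,2,-140],[0,0.7,0],20],[[241,2,-165],[0,0.84,0],20],[[241,2,-165],[0,0.98,0],20],[[241,2,-165],[0,1.12,0],20],[[241,2,-165],[0,1.26,0],20],[[241,2,-165],[0,1.4,0],20],[[241,2,-165],[0,1.54,0],20],[[241,2,-165],[0,1.664,0],20],[[241,2,-165],[0,1.664,0],20],[[241,2,-165],[0,1.664,0],20],[[241,2,-165],[0,1.664,0],20],[[241,2,-165],[0,1.664,0],20]]'
python3 -c "
from h import *
st();grasp(pose(-90),2,.0365,1)"
```

```text
time: 39.2
ee_pos: [0.5736, 0.0863, 0.1496]
tcp_rot: [-90.0, 0.1, 10.0]
wrist_force: [-0.4, 0.3, -2.1]
opening: 0.0339
t 39.2 [0.5736 0.0863 0.1496] [-9.00e+01  5.00e-02  9.97e+00] F [-0.4  0.3 -2.1] op 0.0339 q [ 8.6  8.4  7.4 89.   0.  88.6]
tcp [0.5738 0.0862 0.0365] yaw 9.87
shift [ 3.000e-01  1.131e+02 -1.000e-01] rot [-0.     0.002 -0.001] rows>= 4
```

```bash
python3 -m inch '[[[-0.2,40,0],[0,0.002,0],20],[[-0.2,80,0],[0,0.002,0],20],[[-0.2,102,0],[0,0.002,0],20],[[-0.2,110,0],[0,0.002,0],20],[[-0.2,112,0],[0,0.002,0],20],[[-0.2,112,0],[0,0.002,0],20],[[-0.2,112,0],[0,0.002,0],20],[[-0.2,112,0],[0,0.002,0],20]]'
python3 -c "
from h import *
st();grasp(pose(-90),2,.0345,1)"
```

```text
time: 40.0
ee_pos: [0.5741, 0.0864, 0.039]
tcp_rot: [-90.0, -0.1, 9.9]
wrist_force: [-0.9, 0.8, -2.2]
opening: 0.034
t 40.0 [0.5741 0.0864 0.039 ] [-9.00e+01 -7.00e-02  9.86e+00] F [-0.9  0.8 -2.2] op 0.0340 q [ 8.6  9.1 -4.  76.8  0.  88.7]
tcp [0.5738 0.0862 0.0345] yaw 9.87
shift [-0.4  4.5 -0.1] rot [-0.    -0.     0.001] rows>= 2
```

```bash
python3 -m inch '[[[-0.4,3,-0.1],[0,0,0],20],[[-0.4,4.5,-0.1],[0,0,0],20],[[-0.4,4.5,-0.1],[0,0,0],20],[[-0.4,4.5,-0.1],[0,0,0],20]]'
python3 -m inch '[[[0,0.8,0],[0,0,0],20],[[0,0.8,0],[0,0,0],20],[[0,0.8,0],[0,0,0],20]]'
python3 -m inch '[[[0,0.8,0],[0,0,0],20],[[0,0.8,0],[0,0,0],20],[[0,0.8,0],[0,0,0],20]]'
```

```text
time: 40.4
ee_pos: [0.5737, 0.0862, 0.0344]
tcp_rot: [-90.0, -0.1, 9.9]
wrist_force: [0.1, 0.4, -2.0]
opening: 0.0342
time: 40.7
ee_pos: [0.5737, 0.0862, 0.0336]
tcp_rot: [-90.0, -0.1, 9.9]
wrist_force: [-0.3, 0.1, -1.4]
opening: 0.0341
time: 41.0
ee_pos: [0.5738, 0.0862, 0.0333]
tcp_rot: [-90.0, -0.1, 9.9]
wrist_force: [-2.2, -0.8, 3.4]
opening: 0.0339
```

```bash
python3 -m inch '[[[0,-0.5,0],[0,0,0],48],[[0,-0.5,0],[0,0,0],48],[[0,-0.5,0],[0,0,0],48],[[0,-20,0],[0,0,0],48],[[0,-60,0],[0,0,0],50],[[0,-110,0],[0,0,0],60],[[0,-160,0],[0,0,0],0],[[0,-175,0],[0,0,0],0],[[0,-175,0],[0,0,0],0],[[0,-175,0],[0,0,0],0],[[0,-175,0],[0,0,0],0]]'
python3 - <<'E'
from h import *
st()
p,o=look(z=.050,yaws=np.radians([100,-80]),cmin=.3)
for v,i in o: print(np.round((v[:2]-CAR[:2])*1e3,1),np.degrees(v[2]-CAR[2]))
q=bot.camera("side")
for n in ["bar","bar_eye","pin"]: print(n,[(np.round(d["box"]).tolist(),round(d["confidence"],2)) for d in bot.search_frame(q,n)])
for th in (.7,.8,.9,1.,1.1):
    e=carr(.085-.170*np.cos(th),.132); print(th,proj(q,[[e[0],e[1],.045+.17*np.sin(th)]])[0])
a=p["frame"][150:330,210:450,::-1];b=q["frame"][210:345,260:440,::-1]
cv2.imwrite("pics/c8.png",np.hstack([cv2.resize(a,(400,300)),cv2.resize(b,(400,300))]))
look("pin",PIN,.007,cam="top",cmin=.2)
e=carr(.015,.132);to([e[0],e[1],.215],9.87)
E
```

```text
time: 42.1
ee_pos: [0.573, 0.0861, 0.2064]
tcp_rot: [-90.0, 0.1, 9.9]
wrist_force: [0.1, -0.1, -0.5]
opening: -0.0001
t 42.1 [0.573  0.0861 0.2064] [-9.00e+01  7.00e-02  9.86e+00] F [ 0.1 -0.1 -0.5] op -0.0001 q [ 8.5  9.2 14.5 95.4  0.  88.7]
wrist corner1 0.76 [302. 162. 394. 168.] [0.5842 0.1819] -84.39 iou 0.12
wrist corner1 0.67 [303. 164. 407. 261.] [0.5999 0.0956] -80.65 iou 0.958
wrist corner1 0.66 [340. 205. 397. 263.] [0.5951 0.0991] 99.24 iou 0.703
wrist corner1 0.63 [342. 211. 360. 219.] [0.6106 0.1073] 109.27 iou 0.111
[-15.5  87.1] -94.25643454409179
[0.2 0.8] -90.52347483690254
[-4.6  4.3] 89.3703123779218
[10.9 12.5] 99.39865382357046
bar [([286.0, 236.0, 339.0, 287.0], 0.95)]
bar_eye [([285.0, 234.0, 336.0, 289.0], 0.92)]
pin [([286.0, 237.0, 334.0, 284.0], 0.43)]
0.7 [341.90480612 249.47027466]
0.8 [337.28754423 246.32468674]
0.9 [332.09096486 243.51833964]
1.0 [326.36542661 241.09336333]
1.1 [320.1713099  239.08790929]
top pin 0.74 [224. 228. 244. 263.] [0.5405 0.3493] -6.38 iou 0.84
top pin 0.66 [450. 244. 474. 264.] [ 0.5597 -0.2284] 174.41 iou 0.412
shift [ 42.3  -6.9 136. ] rot [-0.    -0.     0.001] rows>= 4
```

View pics/c8.png

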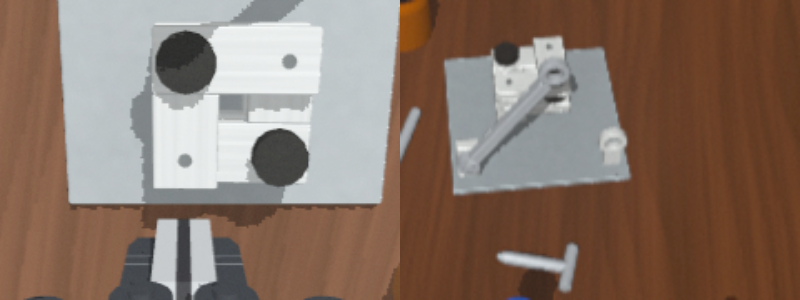

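```bash
python3 -m inch '[[[10,-7,30],[0,0,0],0],[[25,-7,70],[0,0,0],0],[[42,-7,110],[0,0,0],0],[[42,-7,136],[0,0,0],0],[[42,-7,136],[0,0,0],0],[[42,-7,136],[0,0,0],0],[[42,-7,136],[0,0,0],0],[[42,-7,136],[0,0,0],0]]'
python3 -m inch '[[[0,20,0],[0,0,0],0],[[0,40,0],[0,0,0],0],[[0,50,0],[0,0,0],0],[[0,60,0],[0,0,0],0],[[0,70,0],[0,0,0],0],[[0,80,0],[0,0,0],0],[[0,90,0],[0,0,0],0],[[0,90,0],[0,0,0],0],[[0,90,0],[0,0,0],0]]'
```

```text
time: 43.3
ee_pos: [0.5917, 0.2262, 0.2154]
tcp_rot: [-90.0, -0.1, 9.8]
wrist_force: [-0.3, -0.4, 1.7]
opening: -0.0001
time: 44.2
ee_pos: [0.5915, 0.2263, 0.1252]
tcp_rot: [-90.0, -0.0, 9.8]
wrist_force: [-0.8, -0.1, -0.5]
opening: -0.0
```

```bash
python3 -m inch '[[[0,8,0],[0,0,0],0],[[0,16,0],[0,0,0],0],[[0,24,0],[0,0,0],0],[[0,32,0],[0,0,0],0],[[0,40,0],[0,0,0],0],[[0,40,0],[0,0,0],0]]'
python3 -m inch '[[[0,8,0],[0,0,0],0],[[0,16,0],[0,0,0],0],[[0,24,0],[0,0,0],0],[[0,32,0],[0,0,0],0],[[0,40,0],[0,0,0],0],[[0,46,0],[0,0,0],0],[[0,50,0],[0,0,0],0],[[0,50,0],[0,0,0],0],[[0,50,0],[0,0,0],0]]'
```

```text
time: 44.8
ee_pos: [0.5909, 0.226, 0.0835]
tcp_rot: [-90.0, 0.1, 9.8]
wrist_force: [0.5, 0.6, -0.5]
opening: -0.0001
time: 45.7
ee_pos: [0.5909, 0.226, 0.0334]
tcp_rot: [-90.0, 0.1, 9.8]
wrist_force: [-1.1, 0.3, 0.7]
opening: 0.0003
```

Run:
```python
from h import *
q=bot.camera("side");t=bot.camera("top")
a=q["frame"][210:345,240:420,::-1];b=t["frame"][180:300,210:370,::-1]
cv2.imwrite("pics/c9.png",np.hstack([cv2.resize(a,(400,300),interpolation=cv2.INTER_CUBIC),cv2.resize(b,(400,300),interpolation=cv2.INTER_CUBIC)]))
for n in ["bar"]: print(n,[(np.round(d["box"]).tolist(),round(d["confidence"],2)) for d in bot.search_frame(q,n)])
e=carr(-.085,.132);print(proj(q,[[e[0],e[1],.045]]))
```

```text
bar [([286.0, 268.0, 364.0, 290.0], 0.83)]
[[355.8703954  277.08531377]]
```

View pics/c9.png

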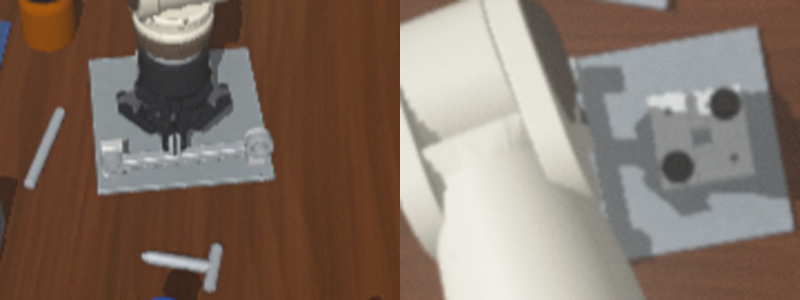

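```bash
python3 -m inch '[[[0,1.5,0],[0,0,0],0],[[0,3,0],[0,0,0],0],[[0,3,0],[0,0,0],0],[[0,3,0],[0,0,0],0]]'
python3 -m inch '[[[0,1,0],[0,0,0],0],[[0,2,0],[0,0,0],0],[[0,2,0],[0,0,0],0],[[0,2,0],[0,0,0],0]]'
```

```text
time: 46.25
ee_pos: [0.5911, 0.2261, 0.0307]
tcp_rot: [-90.0, 0.0, 9.8]
wrist_force: [0.8, 0.4, -0.1]
opening: -0.0001
time: 46.65
ee_pos: [0.5911, 0.226, 0.0286]
tcp_rot: [-90.0, 0.1, 9.8]
wrist_force: [-0.3, -0.1, 1.4]
opening: 0.0001
```

```bash
python3 -m inch '[[[0,1,0],[0,0,0],0],[[0,1,0],[0,0,0],0],[[0,1,0],[0,0,0],0]]'
python3 -m inch '[[[0,1,0],[0,0,0],0],[[0,1,0],[0,0,0],0],[[0,1,0],[0,0,0],0]]'
```

```text
time: 46.95
ee_pos: [0.5911, 0.2261, 0.0284]
tcp_rot: [-90.0, 0.0, 9.8]
wrist_force: [-2.9, -0.9, 7.0]
opening: -0.0
time: 47.25
ee_pos: [0.5911, 0.2261, 0.0284]
tcp_rot: [-90.0, -0.0, 9.8]
wrist_force: [-4.0, -1.2, 8.1]
opening: 0.0002
```

```bash
python3 -c "
from h import *
t=bot.camera('top')
for d in bot.search_frame(t,'solvent')[:1]: print(d)
print('bottle right edge',ray(t,(178,240),.0),ray(t,(177,240),.1),'cap',ray(t,(128,239),.2)); to([.5604,.3471,.14],83.6)"
```

```text
{'box': [113.0, 218.4, 177.7, 261.9], 'confidence': 0.8}
bottle right edge [0.59109927 0.48714986 0.        ] [0.58305542 0.45448479 0.1       ] cap [0.57780898 0.52500313 0.2       ]
shift [  -9.7 -111.6  124.5] rot [ 0.    -1.288  0.   ] rows>= 10
```

```bash
python3 -m inch '[[[0,-40,0],[0,0,0],0],[[0,-80,0],[0,0,0],0],[[0,-112,10],[0,-0.1,0],40],[[-3,-112,50],[0,-0.24,0],40],[[-6,-112,90],[0,-0.38,0],40],[[-10,-112,124],[0,-0.52,0],40],[[-10,-112,124],[0,-0.66,0],40],[[-10,-112,124],[0,-0.8,0],40],[[-10,-112,124],[0,-0.94,0],40],[[-10,-112,124],[0,-1.08,0],40],[[-10,-112,124],[0,-1.22,0],40],[[-10,-112,124],[0,-1.288,0],40],[[-10,-112,124],[0,-1.288,0],40],[[-10,-112,124],[0,-1.288,0],40],[[-10,-112,124],[0,-1.288,0],40]]' 60
python3 - <<'E'
from h import *
st()
p,o=look("pin",PIN,.007,cmin=.3,name="w10.png")
for v,i in o:
    if i>.6:
        c,s=np.cos(v[2]),np.sin(v[2]); to([v[0]+.02*c,v[1]+.02*s,-.0215],np.degrees(v[2])+90)
E
```

```text
time: 48.85
ee_pos: [0.5602, 0.3466, 0.1403]
tcp_rot: [-90.0, 0.0, 83.5]
wrist_force: [-2.0, 1.1, -0.5]
opening: 0.0398
t 48.9 [0.5602 0.3466 0.1403] [-9.001e+01  1.000e-02  8.349e+01] F [-2.   1.1 -0.5] op 0.0398 q [31.8 19.5 19.6 90.1 -0.  38.3]
wrist pin 0.58 [288. 195. 348. 286.] [0.5402 0.3483] -6.64 iou 0.954
shift [-5.000e-01  1.618e+02  1.000e-01] rot [ 0.     0.003 -0.   ] rows>= 5
```

View pics/w10.png

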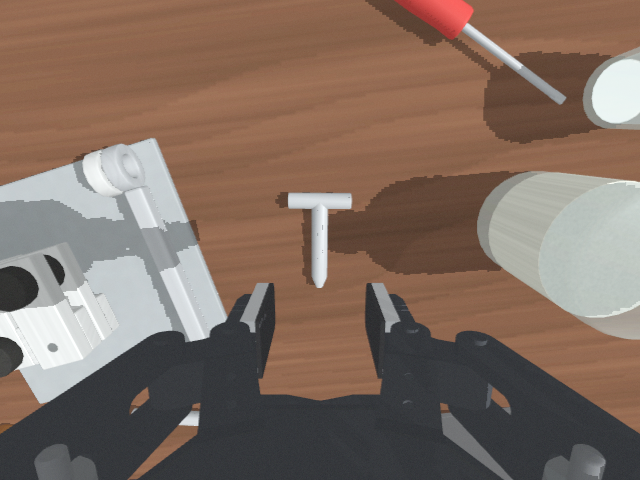

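```bash
python3 -m inch '[[[-0.5,40,0],[0,0.003,0],40],[[-0.5,80,0],[0,0.003,0],40],[[-0.5,120,0],[0,0.003,0],40],[[-0.5,150,0],[0,0.003,0],40],[[-0.5,159,0],[0,0.003,0],40],[[-0.5,161,0],[0,0.003,0],40],[[-0.5,161,0],[0,0.003,0],40],[[-0.5,161,0],[0,0.003,0],40],[[-0.5,161,0],[0,0.003,0],5],[[-0.5,161,0],[0,0.003,0],5],[[-0.5,161,0],[0,0.003,0],5],[[-0.5,161,0],[0,0.003,0],5],[[-0.5,161,0],[0,0.003,0],5]]' 60
python3 -m inch '[[[0,-15,0],[0,0,0],5],[[0,-40,0],[0,0,0],5],[[0,-80,0],[0,0,0],5],[[0,-120,0],[0,0,0],5],[[0,-120,0],[0,0,0],5],[[0,-120,0],[0,0,0],5],[[0,-120,0],[0,0,0],5]]'
python3 - <<'E'
from h import *
st()
p=bot.camera("wrist");q=bot.camera("side")
a=p["frame"][150:390,200:440,::-1];u=proj(q,[bot.get_obs()["ee_pos"]+[0,0,.0285]])[0].astype(int);b=q["frame"][u[1]-30:u[1]+30,u[0]-40:u[0]+40,::-1]
cv2.imwrite("pics/c11.png",np.hstack([cv2.resize(a,(400,400)),cv2.resize(b,(400,400),interpolation=cv2.INTER_CUBIC)]))
# target: tip at carrier y 152 -> grip (pin x=20) at y=212
e=carr(-.085,.152+.060);print(e);to([e[0],e[1],.10],9.87)
E
```

```text
time: 50.25
ee_pos: [0.5608, 0.3466, -0.0192]
tcp_rot: [-90.1, -0.1, 83.4]
wrist_force: [-0.1, 0.9, 6.8]
opening: 0.0112
time: 50.95
ee_pos: [0.5601, 0.3461, 0.0999]
tcp_rot: [-90.0, -0.0, 83.4]
wrist_force: [-0.1, -0.9, -1.0]
opening: 0.0115
t 51.0 [0.5601 0.3461 0.0999] [-9.004e+01 -2.000e-02  8.336e+01] F [-0.1 -0.9 -1. ] op 0.0115 q [31.7 19.2 14.8 85.5 -0.  38.4]
[0.47961845 0.2890921 ]
shift [-65.8  -0.8  73.1] rot [ 0.     1.283 -0.   ] rows>= 10
```

View pics/c11.png

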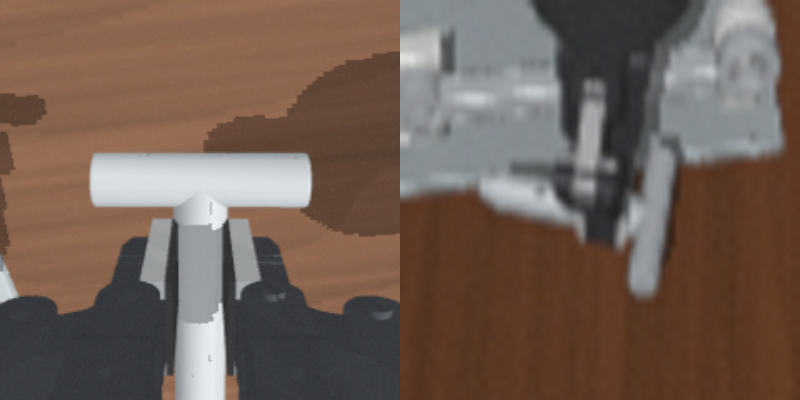

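```bash
python3 -m inch '[[[-10,-1,15],[0,0.12,0],5],[[-20,-1,30],[0,0.26,0],5],[[-35,-1,45],[0,0.4,0],5],[[-50,-1,60],[0,0.54,0],5],[[-66,-1,73],[0,0.68,0],5],[[-66,-1,73],[0,0.82,0],5],[[-66,-1,73],[0,0.96,0],5],[[-66,-1,73],[0,1.1,0],5],[[-66,-1,73],[0,1.24,0],5],[[-66,-1,73],[0,1.283,0],5],[[-66,-1,73],[0,1.283,0],5],[[-66,-1,73],[0,1.283,0],5],[[-66,-1,73],[0,1.283,0],5]]'
python3 - <<'E'
from h import *
st()
e=carr(-.085,.212);to([e[0],e[1],.0188],9.87)
E
```

```text
time: 52.35
ee_pos: [0.4796, 0.2888, 0.0999]
tcp_rot: [-90.0, 0.0, 9.9]
wrist_force: [-0.4, -0.5, -1.8]
opening: 0.0112
t 52.4 [0.4796 0.2888 0.0999] [-9.003e+01  5.000e-02  9.920e+00] F [-0.4 -0.5 -1.8] op 0.0112 q [ 31.1   5.6  -1.2  83.3  -0.  111.1]
shift [ 0.2 81.1  0.4] rot [ 0.001  0.001 -0.001] rows>= 3
```

```bash
python3 -m inch '[[[0,30,0],[0,0,0],5],[[0,60,0],[0,0,0],5],[[0,76,0],[0,0,0],5],[[0,81,0],[0,0,0],5],[[0,81,0],[0,0,0],5],[[0,81,0],[0,0,0],5],[[0,81,0],[0,0,0],5]]'
python3 - <<'E'
from h import *
st()
o=bot.get_obs()
p=bot.camera("wrist");q=bot.camera("side")
def mark(c,a):
    for (x,y,z),col in [((-.085,.136,.045),(0,0,255)),((-.085,.152,.045),(0,255,0)),((-.085,.232,.045),(255,0,255))]:
        e=carr(x,y);u=proj(c,[[e[0],e[1],z]])[0];cv2.circle(a,tuple(np.round(u*8).astype(int)),8,col,-1,shift=3);print(u)
    return a
a=mark(p,np.ascontiguousarray(p["frame"][:,:,::-1]));b=mark(q,np.ascontiguousarray(q["frame"][:,:,::-1]))
cv2.imwrite("pics/c12.png",np.hstack([cv2.resize(a[140:440,160:480],(400,375)),cv2.resize(b[250:340,310:406],(400,375),interpolation=cv2.INTER_CUBIC)]))
e=carr(-.085,.212);to([e[0],e[1],.0188],9.87)
E
```

```text
time: 53.05
ee_pos: [0.4802, 0.2891, 0.0202]
tcp_rot: [-90.0, -0.1, 9.9]
wrist_force: [1.1, 0.8, -1.5]
opening: 0.0113
t 53.0 [0.4802 0.2891 0.0202] [-8.999e+01 -6.000e-02  9.930e+00] F [ 1.1  0.8 -1.5] op 0.0113 q [ 31.1   6.9  -8.6  74.4  -0.  111.1]
[317.40822914 441.85552717]
[317.38725434 415.18777154]
[317.26428627 258.84384634]
[356.11597403 278.27721071]
[357.1091284  283.09740884]
[362.35007361 308.53393211]
shift [-0.4  1.1  0.2] rot [0.    0.001 0.001] rows>= 2
```

View pics/c12.png

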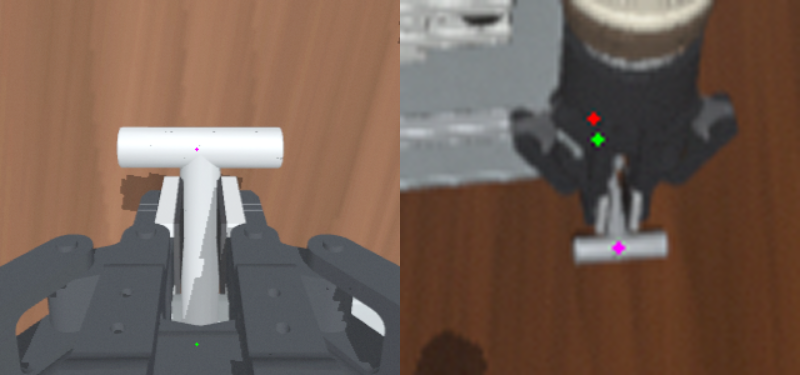

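```bash
python3 -m inch '[[[-0.6,1.3,0],[0,0,0],5],[[-0.6,1.3,-6],[0,0,0],5],[[-0.6,1.3,-12],[0,0,0],5],[[-0.6,1.3,-18],[0,0,0],5],[[-0.6,1.3,-24],[0,0,0],5],[[-0.6,1.3,-24],[0,0,0],5],[[-0.6,1.3,-24],[0,0,0],5]]'
python3 -c "
from h import *
st();e=carr(-.085,.188);to([e[0],e[1],.0188],9.87)"
```

```text
time: 53.85
ee_pos: [0.4837, 0.2651, 0.0186]
tcp_rot: [-90.0, -0.0, 9.9]
wrist_force: [0.5, -0.5, -1.3]
opening: 0.0113
t 53.9 [0.4837 0.2651 0.0186] [-8.999e+01 -4.000e-02  9.890e+00] F [ 0.5 -0.5 -1.3] op 0.0113 q [ 28.7   5.8 -10.   74.2  -0.  108.8]
shift [ 0.1 -0.2  0.4] rot [-0.     0.     0.001] rows>= 2
```

No contact with the tip 8 mm into the bar eye; advance on.

```bash
python3 -m inch '[[[0,0,-5],[0,0,0],5],[[0,0,-10],[0,0,0],5],[[0,0,-15],[0,0,0],5],[[0,0,-15],[0,0,0],5],[[0,0,-15],[0,0,0],5]]'
python3 -m inch '[[[0,0,-5],[0,0,0],5],[[0,0,-10],[0,0,0],5],[[0,0,-15],[0,0,0],5],[[0,0,-18],[0,0,0],5],[[0,0,-18],[0,0,0],5],[[0,0,-18],[0,0,0],5]]'
python3 - <<'E'
from h import *
st()
q=bot.camera("side");t=bot.camera("top")
cv2.imwrite("pics/c13.png",np.hstack([cv2.resize(q["frame"][250:325,310:410,::-1],(400,300),interpolation=cv2.INTER_CUBIC),cv2.resize(t["frame"][190:310,220:380,::-1],(400,300),interpolation=cv2.INTER_CUBIC)]))
E
```

```text
time: 54.35
ee_pos: [0.4863, 0.2501, 0.0187]
tcp_rot: [-90.0, -0.0, 9.9]
wrist_force: [0.4, 0.2, -0.5]
opening: 0.0113
time: 54.95
ee_pos: [0.4895, 0.2323, 0.0187]
tcp_rot: [-90.0, -0.0, 9.9]
wrist_force: [0.2, -0.2, -1.4]
opening: 0.0112
t 55.0 [0.4895 0.2323 0.0187] [-8.998e+01 -5.000e-02  9.860e+00] F [ 0.2 -0.2 -1.4] op 0.0112 q [ 25.4   4.4 -11.4  74.1   0.  105.5]
```

```bash
python3 -m inch '[[[0,0,0],[0,0,0],24],[[0,0,0],[0,0,0],24],[[0,0,0],[0,0,0],24],[[0,-10,0],[0,0,0],24],[[0,-40,0],[0,0,0],24],[[0,-75,0],[0,0,0],24],[[0,-75,0],[0,0,0],24],[[0,-75,0],[0,0,0],24]]'
python3 - <<'E'
from h import *
st()
p=bot.camera("wrist")
for cam in [p,bot.camera("side"),bot.camera("top")]:
    for d in bot.cut_out(cam,"pin")[:2]: print(np.round(d["box"]),round(d["confidence"],2))
    for y in (.175-.080,.175): e=carr(-.085,y);print("  expect",proj(cam,[[e[0],e[1],.045]])[0].round(1))
e=carr(-.085,.215);to([e[0],e[1],-.001],9.87)
E
```

```text
time: 55.85
ee_pos: [0.49, 0.2328, 0.0951]
tcp_rot: [-89.9, -0.2, 9.9]
wrist_force: [-0.6, 0.0, -0.4]
opening: 0.0242
t 55.9 [0.49   0.2328 0.0951] [-89.95  -0.18   9.88] F [-0.6  0.  -0.4] op 0.0242 q [ 25.4   3.   -4.5  82.4   0.  105.5]
[275. 207. 360. 335.] 0.96
  expect [318.  334.1]
  expect [317.8 221.1]
[248. 192. 270. 230.] 0.71
[350. 274. 371. 294.] 0.56
  expect [353.6 266.3]
  expect [358.6 290.2]
[281. 275. 299. 280.] 0.47
[114. 221. 179. 263.] 0.44
  expect [298.6 275.3]
  expect [266.2 281.1]
shift [ 0.6 93.8 60.6] rot [ 0.     0.    -0.001] rows>= 3
```

```bash
python3 -m inch '[[[0,0,30],[0,0,0],0],[[0.5,0,60],[0,0,0],0],[[0.5,0,61],[0,0,0],0],[[0.5,0,61],[0,0,0],0],[[0.5,40,61],[0,0,0],0],[[0.5,75,61],[0,0,0],0],[[0.5,92,61],[0,0,0],0],[[0.5,93,61],[0,0,0],0],[[0.5,93,61],[0,0,0],0],[[0.5,93,61],[0,0,0],0]]'
python3 -m inch '[[[0,0,-6],[0,0,0],0],[[0,0,-12],[0,0,0],0],[[0,0,-18],[0,0,0],0],[[0,0,-22],[0,0,0],0],[[0,0,-26],[0,0,0],0],[[0,0,-30],[0,0,0],0],[[0,0,-34],[0,0,0],0],[[0,0,-34],[0,0,0],0],[[0,0,-34],[0,0,0],0]]'
python3 -c "
from h import *
st();e=carr(-.085,.161);to([e[0],e[1],-.001],9.87)"
```

```text
time: 57.15
ee_pos: [0.4798, 0.2925, 0.0014]
tcp_rot: [-90.0, -0.1, 9.8]
wrist_force: [0.1, 0.1, 0.8]
opening: 0.0001
time: 58.05
ee_pos: [0.486, 0.2594, 0.0019]
tcp_rot: [-89.9, -0.1, 9.9]
wrist_force: [1.4, 4.5, 3.0]
opening: 0.0001
t 58.0 [0.486  0.2594 0.0019] [-89.92  -0.14   9.86] F [1.4 4.5 3. ] op 0.0001 q [ 28.1   6.1 -11.6  72.2   0.  108.2]
shift [ -1.2   2.8 -20.6] rot [-0.001 -0.     0.002] rows>= 2
```

```bash
python3 -m inch '[[[0,0,-3],[0,0,0],0],[[0,0,-6],[0,0,0],0],[[0,0,-9],[0,0,0],0],[[0,0,-9],[0,0,0],0],[[0,0,-9],[0,0,0],0]]'
python3 -m inch '[[[0,0,-2],[0,0,0],0],[[0,0,-4],[0,0,0],0],[[0,0,-6],[0,0,0],0],[[0,0,-6],[0,0,0],0],[[0,0,-6],[0,0,0],0]]'
python3 - <<'E'
from h import *
st();e=carr(-.085,.161);to([e[0],e[1],-.001],9.87)
cam=bot.camera("wrist")
for d in bot.cut_out(cam,"pin")[:2]: print(np.round(d["box"]),round(d["confidence"],2))
for y in (.086,.166): e=carr(-.085,y);print("  expect",proj(cam,[[e[0],e[1],.045]])[0].round(1))
E
```

```text
time: 58.55
ee_pos: [0.488, 0.2517, 0.0027]
tcp_rot: [-89.8, -0.2, 9.9]
wrist_force: [-0.6, 8.0, 5.5]
opening: 0.0001
time: 59.05
ee_pos: [0.4894, 0.2473, 0.0037]
tcp_rot: [-89.6, -0.3, 10.0]
wrist_force: [-1.6, 9.2, 6.9]
opening: -0.0
t 59.0 [0.4894 0.2473 0.0037] [-89.63  -0.33   9.96] F [-1.6  9.2  6.9] op -0.0000 q [ 26.7   5.4 -12.1  72.1   0.3 106.7]
shift [-2.6  4.7 -8.2] rot [-0.006  0.002  0.006] rows>= 2
  expect [313.3 485. ]
  expect [312.7 327.1]
```

```bash
python3 -m inch '[[[-1,-1,-2],[0,0,0],0],[[-1.5,-1,-4],[-0.006,0.002,0.006],0],[[-2,-1,-6],[-0.006,0.002,0.006],0],[[-2,-1,-6],[-0.006,0.002,0.006],0],[[-2,-1,-6],[-0.006,0.002,0.006],0]]'
python3 - <<'E'
from h import *
st();e=carr(-.085,.161);to([e[0],e[1],-.001],9.87)
for n in ("side","top"):
    cam=bot.camera(n)
    for d in bot.cut_out(cam,"pin")[:3]: print(n,np.round(d["box"]),round(d["confidence"],2))
    for y in (.075,.155): e=carr(-.085,y);print("  expect",proj(cam,[[e[0],e[1],.045]])[0].round(1))
E
```

```text
time: 59.65
ee_pos: [0.4887, 0.2417, 0.0051]
tcp_rot: [-89.9, -0.0, 9.9]
wrist_force: [-0.1, 7.3, 3.8]
opening: 0.0003
t 59.6 [0.4887 0.2417 0.0051] [-8.991e+01 -1.000e-02  9.860e+00] F [-0.1  7.3  3.8] op 0.0003 q [ 2.630e+01  5.300e+00 -1.200e+01  7.260e+01  1.000e-01  1.064e+02]
shift [-0.8  6.1 -2.8] rot [-0.001 -0.     0.   ] rows>= 2
  expect [352.5 260.6]
  expect [357.3 284. ]
  expect [306.7 273.8]
  expect [274.3 279.6]
```

```bash
python3 -m inch '[[[-0.5,-0.5,-2],[0,0,0],0],[[-0.5,-0.5,-3],[0,0,0],0],[[-0.5,-0.5,-3],[0,0,0],0],[[-0.5,-0.5,-3],[0,0,0],0]]'
python3 -m inch '[[[0,0,-1.5],[0,0,0],0],[[0,0,-1.5],[0,0,0],0],[[0,0,-1.5],[0,0,0],0]]'
python3 -m inch '[[[0,0,-1.5],[0,0,0],0],[[0,0,-1.5],[0,0,0],0],[[0,0,-1.5],[0,0,0],0]]'
python3 -m inch '[[[0,0,-1.5],[0,0,0],0],[[0,0,-1.5],[0,0,0],0],[[0,0,-1.5],[0,0,0],0]]'
python3 -c "
from h import *
e=carr(-.085,.161);to([e[0],e[1],-.001],9.87)"
```

```text
time: 60.25
ee_pos: [0.4883, 0.2404, 0.0059]
tcp_rot: [-89.7, 0.0, 9.9]
wrist_force: [-4.9, 12.9, 3.6]
opening: 0.0001
time: 60.55
ee_pos: [0.4882, 0.2405, 0.0061]
tcp_rot: [-89.6, 0.0, 10.0]
wrist_force: [-2.6, 12.3, 2.8]
opening: 0.0002
time: 60.85
ee_pos: [0.4881, 0.2406, 0.0062]
tcp_rot: [-89.4, 0.1, 10.1]
wrist_force: [-2.9, 11.8, 2.3]
opening: 0.0006
time: 61.15
ee_pos: [0.488, 0.2407, 0.0063]
tcp_rot: [-89.2, 0.1, 10.1]
wrist_force: [-2.6, 12.3, 2.1]
opening: 0.0001
shift [ 0.1  7.3 -2. ] rot [-0.014  0.005 -0.001] rows>= 2
```

```bash
python3 -m inch '[[[0,0,-4],[-0.014,0,0],0],[[0,0,-6],[-0.014,0,0],0],[[0,0,-6],[-0.014,0,0],0],[[0,0,-6],[-0.014,0,0],0]]'
python3 -m inch '[[[0,0,25],[0,0,0],0],[[0,-40,25],[0,0,0],0],[[0,-80,25],[0,0,0],0],[[0,-100,20],[0,0,0],0],[[0,-100,20],[0,0,0],0],[[0,-100,20],[0,0,0],0],[[0,-100,20],[0,0,0],0]]'
python3 - <<'E'
from h import *
st()
cam=bot.camera("wrist")
R=Ro.from_euler('z',CAR[2]-np.pi/2)
for d in bot.cut_out(cam,"pin")[:2]:
    b=np.round(d["box"]);r=d["region"];print(b,round(d["confidence"],2),r.sum())
    for y in (.143,.144,.145,.147):
        e=carr(-.085,y); m=np.zeros((480,640),np.uint8)
        for q in PIN[2:]: cv2.fillConvexPoly(m,cv2.convexHull(np.round(proj(cam,R.apply(q)+[e[0],e[1],.043])).astype(np.int32)),1)
        ys,xs=np.nonzero(m);print(y,"handle model box",xs.min(),ys.min(),xs.max(),ys.max())
    ys=np.nonzero(r.sum(1)>30)[0];print("handle rows",ys.min(),ys.max(), r.sum(1)[ys.min()-3:ys.max()+6])
E
```

```text
time: 61.55
ee_pos: [0.4882, 0.2396, 0.0065]
tcp_rot: [-89.5, 0.1, 10.3]
wrist_force: [-6.5, 28.8, 0.7]
opening: 0.0
time: 62.25
ee_pos: [0.4842, 0.2578, 0.105]
tcp_rot: [-89.6, 0.2, 10.3]
wrist_force: [0.2, -0.9, -0.2]
opening: -0.0002
t 62.2 [0.4842 0.2578 0.105 ] [-89.55   0.24  10.33] F [ 0.2 -0.9 -0.2] op -0.0002 q [ 27.7   4.1  -2.3  83.8   0.5 107.4]
[277. 284. 357. 394.] 0.67 599
0.143 handle model box 281 288 359 308
0.144 handle model box 281 286 359 307
0.145 handle model box 281 285 359 306
0.147 handle model box 281 282 360 303
handle rows 287 292 [17 20 27 42 44 44 45 44 34 22 20 18 16 14]
[436. 396. 451. 406.] 0.33 121
0.143 handle model box 281 288 359 308
0.144 handle model box 281 286 359 307
0.145 handle model box 281 285 359 306
0.147 handle model box 281 282 360 303Traceback (most recent call last):
  File "<stdin>", line 11, in <module>
    return umr_minimum(a, axis, None, out, keepdims, initial, where)
ValueError: zero-size array to reduction operation minimum which has no identity
```

Run:
```python
from h import *
cam=bot.camera("wrist");g=cv2.cvtColor(cam["frame"],cv2.COLOR_RGB2HSV);R=Ro.from_euler('z',CAR[2]-np.pi/2)
print("S rows 270-320 cols",[(c,g[270:322:2,c-3:c+4,1].mean(1).astype(int).tolist()) for c in (290,345)])
print("V",[(c,g[270:322:2,c-3:c+4,2].mean(1).astype(int).tolist()) for c in (290,345)])
print("row 295 S cols 265-375",g[294:297,265:376:3,1].mean(0).astype(int).tolist())
for y in (.143,.145):
  for z in (.045,.043):
    e=carr(-.085,y);u=np.vstack([proj(cam,R.apply(q)+[e[0],e[1],z]) for q in PIN[2:]]);print(y,z,u.min(0).round(1),u.max(0).round(1))
```

```text
S rows 270-320 cols [(290, [111, 111, 111, 111, 111, 112, 110, 110, 68, 9, 8, 9, 10, 19, 23, 23, 23, 23, 24, 18, 23, 23, 23, 24, 25, 23]), (345, [111, 111, 111, 112, 5, 11, 10, 9, 8, 7, 0, 9, 23, 24, 26, 23, 25, 25, 24, 14, 25, 25, 24, 24, 25, 23])]
V [(290, [152, 153, 153, 153, 153, 152, 153, 154, 158, 224, 240, 238, 184, 125, 98, 92, 92, 100, 89, 141, 89, 89, 90, 89, 91, 90]), (345, [147, 147, 148, 149, 176, 216, 224, 212, 228, 246, 255, 215, 90, 90, 90, 90, 92, 97, 90, 151, 90, 90, 89, 90, 90, 89])]
row 295 S cols 265-375 [108, 112, 109, 111, 111, 9, 1, 1, 10, 24, 22, 23, 23, 4, 5, 5, 5, 7, 14, 13, 5, 5, 5, 5, 9, 25, 24, 26, 19, 8, 9, 10, 13, 11, 11, 11, 12]
0.143 0.045 [280.6 288.9] [359.6 309.6]
0.143 0.043 [281.  287.7] [359.3 308.3]
0.145 0.045 [280.6 286.2] [359.7 307. ]
0.145 0.043 [280.9 285.1] [359.4 305.7]
```

```bash
python3 -c "
from h import *
st();e=carr(-.069,.185);to([e[0],e[1],.105],9.87);to([e[0],e[1],.006],9.87)"
```

```text
t 62.4 [0.4843 0.258  0.1054] [-89.53   0.21  10.34] F [-0.7 -0.1 -1.3] op 0.0000 q [ 27.8   4.   -2.2  83.8   0.5 107.4]
shift [16.7  0.4  4.3] rot [-0.008  0.008 -0.004] rows>= 2
shift [17.1 99.4  3.5] rot [-0.008  0.008 -0.004] rows>= 3
```

```bash
python3 -m inch '[[[17,0,4],[-0.008,0.008,-0.004],0],[[17,0,4],[-0.008,0.008,-0.004],0],[[17,40,4],[-0.008,0.008,-0.004],0],[[17,80,4],[-0.008,0.008,-0.004],0],[[17,99,4],[-0.008,0.008,-0.004],0],[[17,99,4],[-0.008,0.008,-0.004],0],[[17,99,4],[-0.008,0.008,-0.004],0],[[17,99,-4],[-0.008,0.008,-0.004],0],[[17,99,-9],[-0.008,0.008,-0.004],0],[[17,99,-9],[-0.008,0.008,-0.004],0],[[17,99,-9],[-0.008,0.008,-0.004],0]]'
python3 -m inch '[[[0,0,-2],[0,0,0],0],[[0,0,-4],[0,0,0],0],[[0,0,-4],[0,0,0],0]]'
python3 -m inch '[[[0,0,-2],[0,0,0],0],[[0,0,-4],[0,0,0],0],[[0,0,-4],[0,0,0],0]]'
python3 -c "
from h import *
st();e=carr(-.069,.161);to([e[0],e[1],.006],9.87)"
```

```text
time: 63.5
ee_pos: [0.5026, 0.2528, 0.0069]
tcp_rot: [-90.0, -0.1, 9.8]
wrist_force: [-0.9, 0.1, 0.3]
opening: 0.0002
time: 63.8
ee_pos: [0.5033, 0.2487, 0.007]
tcp_rot: [-90.0, -0.1, 9.8]
wrist_force: [0.5, 0.0, -0.3]
opening: 0.0003
time: 64.1
ee_pos: [0.504, 0.245, 0.007]
tcp_rot: [-89.9, -0.1, 9.9]
wrist_force: [-0.9, 3.0, -1.0]
opening: 0.0
t 64.1 [0.504 0.245 0.007] [-8.992e+01 -8.000e-02  9.850e+00] F [-0.9  3.  -1. ] op 0.0000 q [ 2.59e+01  7.20e+00 -9.70e+00  7.29e+01  1.00e-01  1.06e+02]
shift [-0.5  1.  -3.4] rot [-0.001 -0.     0.001] rows>= 2
```

```bash
python3 -m inch '[[[0,0,-2],[0,0,0],0],[[0,0,-4],[0,0,0],0],[[0,0,-4],[0,0,0],0]]'
python3 -m inch '[[[0,0,-2],[0,0,0],0],[[0,0,-4],[0,0,0],0],[[0,0,-4],[0,0,0],0]]'
python3 -m inch '[[[0,0,-2],[0,0,0],0],[[0,0,-4],[0,0,0],0],[[0,0,-4],[0,0,0],0]]'
python3 -c "
from h import *
st();e=carr(-.069,.161);to([e[0],e[1],.006],9.87)"
```

```text
time: 64.4
ee_pos: [0.5042, 0.2443, 0.0072]
tcp_rot: [-89.5, -0.1, 10.0]
wrist_force: [-3.2, 17.4, -1.7]
opening: -0.0002
time: 64.7
ee_pos: [0.5042, 0.2443, 0.0075]
tcp_rot: [-89.1, -0.1, 10.2]
wrist_force: [-5.0, 22.2, -2.1]
opening: -0.0004
time: 65.0
ee_pos: [0.5041, 0.2446, 0.0078]
tcp_rot: [-88.6, -0.1, 10.3]
wrist_force: [-5.6, 23.4, -2.0]
opening: -0.0
t 65.0 [0.5041 0.2446 0.0078] [-88.6   -0.09  10.33] F [-5.6 23.4 -2. ] op -0.0000 q [ 25.1   6.8 -10.1  72.6   1.3 104.8]
shift [-0.5  1.7 -3. ] rot [-0.024  0.008  0.002] rows>= 2
```

```bash
python3 -m inch '[[[0,0,8],[-0.024,0.008,0],0],[[0,-20,8],[-0.024,0.008,0],0],[[0,-60,8],[-0.024,0.008,0],0],[[-5,-70,-10],[-0.024,0.008,0],0],[[-16,-70,-40],[-0.024,0.008,0],0],[[-16,-70,-42],[-0.024,0.008,0],0],[[-16,-70,-42],[-0.024,0.008,0],0],[[-16,-70,-42],[-0.024,0.008,0],0]]'
cat > chk.py <<'E'
from h import *
st()
cam=bot.camera("wrist");g=cv2.cvtColor(cam["frame"],cv2.COLOR_RGB2HSV);R=Ro.from_euler('z',CAR[2]-np.pi/2)
for y,z in [(.143,.045),(.143,.043),(.147,.045)]:
    e=carr(-.085,y);u=np.vstack([proj(cam,R.apply(q)+[e[0],e[1],z]) for q in PIN[2:]]);print(y,z,u.min(0).round(1),u.max(0).round(1))
e=carr(-.085,.143);u=np.vstack([proj(cam,R.apply(q)+[e[0],e[1],.045]) for q in PIN[2:]]);x0,y0=u.min(0).astype(int);x1,y1=u.max(0).astype(int)
m=(g[...,1]<60)
for c in range(x0-12,x1+13,8): 
    col=m[y0-30:y1+20,c]; print(c,"first bright row",y0-30+int(np.argmax(col)),"V",g[y0-24:y1+16:5,c,2].tolist())
print("row",(y0+y1)//2-4,"cols",np.nonzero(m[(y0+y1)//2-6])[0][[0,-1]])
np.save("w.npy",cam["frame"])
E
python3 chk.py
```

```text
time: 65.8
ee_pos: [0.4961, 0.1987, 0.0764]
tcp_rot: [-90.0, -0.1, 9.9]
wrist_force: [-0.1, 0.7, 1.0]
opening: -0.0004
t 65.8 [0.4961 0.1987 0.0764] [-8.997e+01 -8.000e-02  9.850e+00] F [-0.1  0.7  1. ] op -0.0004 q [ 21.8   2.2  -7.3  80.4   0.  102. ]
0.143 0.045 [269.2 211.4] [365.8 235.5]
0.143 0.043 [269.7 210.8] [365.3 234.6]
0.147 0.045 [268.9 204.6] [366.  228.7]
257 first bright row 181 V [148, 146, 147, 144, 144, 143, 144, 144, 144, 143, 143, 142, 143]
265 first bright row 181 V [154, 153, 151, 153, 154, 156, 154, 153, 153, 151, 153, 151, 150]
273 first bright row 211 V [151, 149, 149, 149, 152, 217, 250, 238, 206, 169, 144, 145, 97]
281 first bright row 210 V [139, 140, 138, 137, 137, 223, 251, 234, 204, 164, 142, 145, 97]
289 first bright row 209 V [145, 147, 148, 147, 144, 228, 253, 231, 202, 155, 139, 121, 109]
297 first bright row 209 V [139, 138, 142, 140, 141, 230, 252, 227, 197, 149, 198, 197, 195]
305 first bright row 208 V [140, 143, 145, 148, 150, 232, 251, 224, 195, 138, 154, 217, 210]
313 first bright row 208 V [143, 142, 142, 144, 151, 234, 247, 219, 210, 210, 207, 213, 213]
321 first bright row 207 V [145, 144, 146, 143, 173, 236, 245, 217, 218, 218, 219, 216, 218]
329 first bright row 206 V [135, 132, 131, 133, 207, 238, 242, 215, 179, 153, 161, 229, 219]
337 first bright row 206 V [135, 136, 135, 132, 209, 240, 239, 213, 171, 153, 199, 223, 213]
345 first bright row 205 V [131, 131, 133, 137, 217, 242, 236, 210, 165, 156, 189, 188, 175]
353 first bright row 205 V [140, 140, 140, 142, 223, 244, 232, 210, 157, 219, 226, 221, 219]
361 first bright row 205 V [141, 139, 139, 138, 223, 244, 229, 206, 179, 218, 227, 220, 220]
369 first bright row 211 V [134, 133, 134, 136, 136, 196, 205, 204, 204, 219, 227, 221, 219]
377 first bright row 211 V [141, 136, 135, 134, 133, 194, 206, 205, 204, 219, 225, 220, 218]
row 219 cols [268 593]
```

```bash
python3 -c "
from h import *
e=carr(-.110,.150);to([e[0],e[1],.076],9.87);to([e[0],e[1],.031],9.87)"
```

```text
shift [-25.7   0.4  29.6] rot [-0.     0.     0.001] rows>= 2
shift [-25.8  45.4  29.6] rot [-0.     0.     0.001] rows>= 2
```

```bash
python3 -m inch '[[[-26,0,30],[0,0,0],0],[[-26,0,30],[0,0,0],0],[[-26,20,30],[0,0,0],0],[[-26,40,30],[0,0,0],0],[[-26,45,30],[0,0,0],0],[[-26,45,30],[0,0,0],0],[[-26,45,30],[0,0,0],0]]'
python3 -m inch '[[[0,2,0],[0,0,0],0],[[0,4,0],[0,0,0],0],[[0,4,0],[0,0,0],0]]'
python3 -m inch '[[[0,2,0],[0,0,0],0],[[0,4,0],[0,0,0],0],[[0,4,0],[0,0,0],0]]'
```

```text
time: 66.55
ee_pos: [0.4658, 0.2244, 0.0321]
tcp_rot: [-90.0, -0.1, 9.9]
wrist_force: [-0.3, 0.5, 0.9]
opening: 0.0003
time: 66.85
ee_pos: [0.4659, 0.2244, 0.0282]
tcp_rot: [-90.0, -0.1, 9.9]
wrist_force: [-0.1, -0.0, 0.3]
opening: -0.0
time: 67.15
ee_pos: [0.4657, 0.2243, 0.0239]
tcp_rot: [-90.0, -0.1, 9.9]
wrist_force: [-0.5, -0.9, -0.1]
opening: 0.0003
```

```bash
python3 -m inch '[[[0,2,0],[0,0,0],0],[[0,4,0],[0,0,0],0],[[0,5,0],[0,0,0],0],[[0,5,0],[0,0,0],0]]'
python3 -m inch '[[[0,-20,0],[0,0,0],0],[[0,-58,0],[0,0,0],0],[[10,-58,-15],[0,0,0],0],[[26,-58,-30],[0,0,0],0],[[26,-58,-30],[0,0,0],0],[[26,-58,-30],[0,0,0],0],[[26,-58,-30],[0,0,0],0]]'
python3 chk.py
```

```text
time: 67.55
ee_pos: [0.4655, 0.2243, 0.0186]
tcp_rot: [-90.0, -0.1, 9.9]
wrist_force: [-0.0, 0.1, 0.2]
opening: 0.0
time: 68.25
ee_pos: [0.4957, 0.1993, 0.0764]
tcp_rot: [-90.0, -0.0, 9.9]
wrist_force: [0.1, -0.3, 0.2]
opening: 0.0001
t 68.2 [0.4957 0.1993 0.0764] [-8.998e+01 -4.000e-02  9.900e+00] F [ 0.1 -0.3  0.2] op 0.0001 q [ 21.9   2.2  -7.3  80.4   0.  102. ]
0.143 0.045 [269.7 212.4] [366.2 236.5]
0.143 0.043 [270.2 211.8] [365.8 235.6]
0.147 0.045 [269.4 205.6] [366.5 229.8]
257 first bright row 182 V [148, 149, 148, 147, 149, 144, 143, 144, 142, 144, 144, 143, 142]
265 first bright row 182 V [152, 154, 154, 153, 154, 154, 155, 153, 151, 152, 152, 152, 150]
273 first bright row 211 V [152, 151, 150, 149, 153, 215, 216, 192, 150, 149, 146, 97, 94]
281 first bright row 208 V [144, 141, 140, 139, 187, 224, 217, 197, 161, 144, 99, 96, 100]
289 first bright row 208 V [146, 147, 148, 147, 188, 223, 219, 198, 160, 141, 130, 94, 93]
297 first bright row 208 V [141, 141, 138, 140, 173, 223, 219, 203, 167, 162, 198, 194, 192]
305 first bright row 208 V [138, 140, 145, 147, 174, 223, 2
[... 193 characters left out ...]
, 179, 217, 219, 216, 218]
329 first bright row 209 V [134, 132, 132, 133, 140, 223, 222, 210, 186, 149, 160, 233, 219]
337 first bright row 209 V [136, 134, 135, 133, 140, 220, 221, 211, 189, 146, 198, 225, 216]
345 first bright row 209 V [128, 133, 133, 135, 140, 220, 222, 211, 191, 153, 147, 193, 189]
353 first bright row 209 V [138, 140, 141, 143, 146, 219, 222, 213, 194, 148, 170, 221, 220]
361 first bright row 210 V [140, 141, 142, 141, 137, 192, 191, 191, 187, 216, 227, 221, 219]
369 first bright row 212 V [137, 134, 133, 138, 137, 199, 205, 205, 205, 218, 228, 221, 220]
377 first bright row 212 V [139, 138, 134, 134, 134, 197, 206, 206, 206, 219, 227, 220, 219]
row 220 cols [271 593]
```

```bash
python3 -m inch '[[[-23,0,30],[0,0,0],0],[[-23,0,30],[0,0,0],0],[[-23,20,30],[0,0,0],0],[[-23,45,30],[0,0,0],0],[[-23,50,30],[0,0,0],0],[[-23,55,30],[0,0,0],0],[[-23,58,30],[0,0,0],0],[[-23,58,30],[0,0,0],0]]'
python3 -m inch '[[[0,3,0],[0,0,0],0],[[0,6,0],[0,0,0],0],[[0,9,0],[0,0,0],0],[[0,9,0],[0,0,0],0]]'
python3 -m inch '[[[0,-20,0],[0,0,0],0],[[0,-67,0],[0,0,0],0],[[10,-67,-15],[0,0,0],0],[[23,-67,-30],[0,0,0],0],[[23,-67,-30],[0,0,0],0],[[23,-67,-30],[0,0,0],0],[[23,-67,-30],[0,0,0],0]]'
python3 chk.py
```

```text
time: 69.1
ee_pos: [0.4682, 0.2251, 0.019]
tcp_rot: [-90.0, -0.1, 9.9]
wrist_force: [0.6, 0.5, 0.7]
opening: -0.0
time: 69.5
ee_pos: [0.468, 0.225, 0.0096]
tcp_rot: [-90.0, -0.0, 9.9]
wrist_force: [-0.0, -0.4, 0.5]
opening: -0.0
time: 70.2
ee_pos: [0.4952, 0.1996, 0.0763]
tcp_rot: [-90.0, -0.0, 9.9]
wrist_force: [1.0, 0.4, -0.2]
opening: 0.0002
t 70.2 [0.4952 0.1996 0.0763] [-8.997e+01 -1.000e-02  9.920e+00] F [ 1.   0.4 -0.2] op 0.0002 q [ 21.9   2.2  -7.3  80.4   0.  102. ]
0.143 0.045 [270.6 213.1] [367.1 237.3]
0.143 0.043 [271.1 212.4] [366.7 236.4]
0.147 0.045 [270.3 206.2] [367.4 230.5]
258 first bright row 183 V [147, 150, 146, 145, 147, 144, 144, 144, 143, 144, 144, 142, 144]
266 first bright row 183 V [152, 154, 154, 156, 154, 156, 154, 155, 152, 153, 152, 153, 152]
274 first bright row 183 V [152, 151, 151, 153, 151, 152, 151, 148, 149, 150, 147, 143, 142]
282 first bright row 183 V [144, 142, 141, 137, 137, 137, 139, 141, 143, 145, 145, 145, 147]
290 first bright row 207 V [148, 146, 147, 147, 201, 185, 160, 133, 94, 94, 100, 103, 136]
298 first bright row 204 V [140, 141
[... 309 characters left out ...]
, 173, 146, 162, 219, 220]
330 first bright row 212 V [135, 133, 133, 132, 134, 204, 208, 201, 187, 163, 147, 232, 219]
338 first bright row 212 V [134, 137, 135, 135, 132, 206, 208, 218, 215, 216, 205, 157, 207]
346 first bright row 212 V [131, 132, 135, 136, 136, 208, 221, 216, 215, 215, 212, 148, 149]
354 first bright row 213 V [138, 140, 141, 143, 144, 208, 207, 214, 212, 213, 228, 221, 220]
362 first bright row 212 V [141, 140, 140, 138, 138, 209, 209, 207, 205, 224, 227, 221, 220]
370 first bright row 212 V [137, 134, 137, 138, 138, 207, 208, 206, 203, 225, 227, 221, 221]
378 first bright row 212 V [140, 138, 135, 134, 134, 204, 206, 206, 204, 225, 227, 222, 220]
row 221 cols [288 594]
```

```bash
python3 -c "
from h import *
e=carr(-.085,.185);to([e[0],e[1],.010],9.87)"
```

```text
shift [ 0.  66.3 63.7] rot [-0.     0.001  0.   ] rows>= 3
```

```bash
python3 -m inch '[[[0,-5,30],[0,0,0],0],[[0,0,64],[0,0,0],0],[[0,0,64],[0,0,0],0],[[0,0,64],[0,0,0],0],[[0,30,64],[0,0,0],0],[[0,60,64],[0,0,0],0],[[0,66,64],[0,0,0],0],[[0,66,64],[0,0,0],0],[[0,66,58],[0,0,0],0],[[0,66,52],[0,0,0],0],[[0,66,48],[0,0,0],0],[[0,66,46],[0,0,0],0],[[0,66,46],[0,0,0],0]]'
python3 -m inch '[[[0,0,-2],[0,0,0],0],[[0,0,-4],[0,0,0],0],[[0,0,-4],[0,0,0],0]]'
python3 -m inch '[[[0,0,-2],[0,0,0],0],[[0,0,-4],[0,0,0],0],[[0,0,-4],[0,0,0],0]]'
python3 -c "
from h import *
st();e=carr(-.085,.161);to([e[0],e[1],.010],9.87)"
```

```text
time: 71.55
ee_pos: [0.4876, 0.2447, 0.0108]
tcp_rot: [-90.0, -0.0, 9.9]
wrist_force: [-0.9, 0.8, -0.5]
opening: -0.0001
time: 71.85
ee_pos: [0.4883, 0.2406, 0.0108]
tcp_rot: [-90.0, -0.0, 9.9]
wrist_force: [1.0, -0.2, -0.2]
opening: -0.0004
time: 72.15
ee_pos: [0.4885, 0.2389, 0.0109]
tcp_rot: [-89.7, -0.0, 10.0]
wrist_force: [-1.7, 13.3, -1.4]
opening: -0.0001
t 72.2 [0.4885 0.2389 0.0109] [-8.968e+01 -4.000e-02  9.990e+00] F [-1.7 13.3 -1.4] op -0.0001 q [ 25.9   4.9 -11.9  73.1   0.3 105.9]
shift [-0.2  0.9 -0.1] rot [-0.006  0.002  0.001] rows>= 2
```

```bash
python3 -m inch '[[[0,0,-3],[-0.006,0,0],0],[[0,0,-5],[-0.006,0,0],0],[[0,0,-5],[-0.006,0,0],0]]'
python3 -m inch '[[[0,0,15],[0,0,0],0],[[0,0,25],[0,0,0],0],[[0,-40,25],[0,0,0],0],[[0,-70,25],[0,0,0],0],[[0,-70,0],[0,0,0],0],[[0,-70,-40],[0,0,0],0],[[0,-70,-41],[0,0,0],0],[[0,-70,-41],[0,0,0],0],[[0,-70,-41],[0,0,0],0]]'
python3 chk.py
```

```text
time: 72.45
ee_pos: [0.4885, 0.2385, 0.0111]
tcp_rot: [-89.5, -0.0, 10.2]
wrist_force: [-5.1, 23.9, -1.9]
opening: -0.0001
time: 73.35
ee_pos: [0.4958, 0.198, 0.0806]
tcp_rot: [-89.5, -0.0, 10.2]
wrist_force: [0.8, -0.5, -0.3]
opening: -0.0001
t 73.3 [0.4958 0.198  0.0806] [-8.950e+01 -2.000e-02  1.019e+01] F [ 0.8 -0.5 -0.3] op -0.0001 q [ 21.5   2.   -7.1  80.8   0.5 101.3]
0.143 0.045 [271.2 209.1] [365.9 233.2]
0.143 0.043 [271.7 208.5] [365.4 232.4]
0.147 0.045 [271.  202.3] [366.1 226.5]
259 first bright row 179 V [148, 149, 146, 145, 144, 144, 144, 143, 143, 143, 142, 144, 144]
267 first bright row 179 V [152, 154, 155, 155, 155, 153, 152, 154, 153, 152, 153, 151, 150]
275 first bright row 179 V [151, 151, 150, 150, 151, 151, 150, 150, 145, 146, 145, 141, 142]
283 first bright row 179 V [142, 140, 141, 139, 137, 140, 141, 143, 144, 146, 144, 146, 148]
291 first bright row 205 V [146, 147, 149, 146, 182, 196, 176, 147, 131, 118, 141, 139, 134]
299 first bright row 203 V [142, 140, 140, 140, 206, 203, 189, 164, 145, 201, 198, 197, 196]
307 first bright row 205 V [143, 147, 145, 149, 169, 208, 198, 180, 155, 161, 167, 215, 209]
315 first bright row 207 V [144, 143, 144, 143, 143, 206, 204, 192, 170, 167, 210, 232, 217]
323 first bright row 209 V [144, 145, 147, 144, 142, 202, 207, 199, 184, 156, 158, 244, 221]
331 first bright row 210 V [133, 134, 129, 135, 135, 167, 208, 204, 195, 174, 145, 228, 181]
339 first bright row 210 V [135, 133, 134, 131, 130, 164, 201, 222, 216, 216, 216, 153, 153]
347 first bright row 210 V [133, 135, 137, 135, 137, 166, 206, 217, 217, 216, 210, 156, 186]
355 first bright row 210 V [142, 142, 144, 143, 142, 158, 209, 209, 207, 223, 225, 221, 220]
363 first bright row 210 V [141, 138, 139, 137, 135, 156, 209, 206, 206, 226, 227, 222, 220]
371 first bright row 210 V [135, 138, 139, 137, 138, 155, 205, 207, 205, 225, 226, 221, 219]
row 217 cols [287 589]
```

```bash
python3 -m inch '[[[0,-50,0],[0,0,0],0],[[0,-100,0],[0,0,0],0],[[0,-130,0],[0,0,0],0],[[0,-130,-50],[0,0,0],0],[[20,-130,-100],[0,0,0],0],[[40,-130,-130],[0,0,0],0],[[40,-130,-130],[0,0,0],0],[[40,-130,-130],[0,0,0],0],[[40,-130,-130],[0,0,0],0]]'
python3 - <<'E'
from h import *
st()
p,o=look(z=.050,yaws=np.radians([100,-80]),cmin=.5)
for v,i in o: print(np.round((v[:2]-CAR[:2])*1e3,1),np.degrees(v[2]-CAR[2]))
q=bot.camera("side");t=bot.camera("top")
for c,nm in ((q,"side"),(t,"top")):
    for n in ["bar","pin","amber_jar","vial_rack","dish","driver","solvent","beaker"]:
        print(nm,n,[(np.round(d["box"]).astype(int).tolist(),round(d["confidence"],2)) for d in bot.search_frame(c,n)[:2]])
e=carr(-.085,.130);f=carr(.085,.132);print("bar eye shut, pivot",proj(q,[[*e,.045],[*f,.045]]))
e=carr(-.085,.063);print("pin tip home wrist/side/top",[proj(c,[[*e,.045]])[0].round(1) for c in(p,q,t)])
for d in bot.cut_out(p,"pin")[:2]: print(np.round(d["box"]),round(d["confidence"],2))
for n in ("bar",):
    for d in bot.cut_out(q,n)[:1]:
        r=d["region"]; print("bar mean row by col",[(c,np.nonzero(r[:,c])[0][[0,-1]].tolist()) for c in range(290,365,8) if r[:,c].any()])
E
```

```text
time: 74.3
ee_pos: [0.5579, 0.0773, 0.2093]
tcp_rot: [-89.5, 0.0, 10.3]
wrist_force: [0.0, -0.1, -0.2]
opening: -0.0
t 74.3 [0.5579 0.0773 0.2093] [-8.949e+01  1.000e-02  1.029e+01] F [ 0.  -0.1 -0.2] op -0.0000 q [ 7.6  6.9 12.3 95.5  0.5 87.3]
wrist corner1 0.65 [320. 158. 425. 254.] [0.5993 0.0953] -80.34 iou 0.971
wrist corner1 0.62 [321. 200. 416. 258.] [0.6433 0.0639] -80.33 iou 0.629
[-0.4  0.5] -90.20619544716104
[ 43.6 -30.9] -90.19724322446835
side bar [([285, 272, 365, 289], 0.83)]
side pin []
side amber_jar [([248, 190, 274, 234], 0.82)]
side vial_rack [([303, 128, 317, 152], 0.77), ([277, 229, 359, 299], 0.33)]
side dish [([339, 177, 349, 185], 0.52), ([287, 272, 366, 287], 0.2)]
side driver [([366, 346, 415, 400], 0.95)]
side solvent [([289, 346, 336, 418], 0.66)]
side beaker [([343, 400, 380, 445], 0.97)]
top bar [([268, 201, 289, 281], 0.82)]
top pin [([275, 269, 295, 288], 0.47), ([524, 195, 559, 216], 0.38)]
top amber_jar [([358, 145, 388, 176], 0.82)]
top vial_rack [([524, 197, 560, 217], 0.66)]
top dish [([449, 246, 472, 265], 0.77), ([153, 282, 216, 335], 0.61)]
top driver [([154, 282, 217, 337], 0.57), ([270, 202, 289, 283], 0.36)]
top solvent [([116, 219, 176, 262], 0.94)]
top beaker [([104, 270, 147, 302], 0.92), ([152, 282, 216, 336], 0.42)]
bar eye shut, pivot [[355.7480077  276.49131453]
 [290.17593759 282.56503774]]
pin tip home wrist/side/top [array([275.1, 138.8]), array([351.8, 257.3]), array([311.5, 273. ])]
[251.  25. 294. 138.] 0.81
bar mean row by col [(290, [278, 283]), (298, [279, 285]), (306, [278, 284]), (314, [278, 284]), (322, [277, 283]), (330, [276, 282]), (338, [275, 282]), (346, [275, 281]), (354, [272, 282]), (362, [274, 278])]
```

```bash
python3 -m inch '[[[0,-20,-30],[0,0,0],0],[[0,-20,-30],[0,0,0],0],[[0,-20,-30],[0,0,0],0],[[0,-20,-30],[0,0,0],0]]'; python3 -c "
from workcell import bot
print(bot.job_done())"
```

```text
time: 75.8
ee_pos: [0.5635, 0.0468, 0.2287]
tcp_rot: [-89.5, 0.0, 10.2]
wrist_force: [-0.0, 0.3, 0.4]
opening: -0.0006
the job is handed in; nothing more can be done
None
```

The job is done and handed in at about 76 s of the 210 s allowed. All four plates are stacked pads up in the middle of the carrier, each turned half round on the one below. The bar was then swung shut, and the pin was pushed in through both eyes.

**Last checks**
- **Pile:** the top plate is 0.6 mm from the centre and within 0.3° of square. Each plate touched down at the height expected for a level pile.
- **Bar:** it stopped at the level height under about 8 N. In the side picture it lies where the shut bar should.
- **Pin:** the handle is within about 0.6 mm of home, and the tip shows within a pixel of its expected place.
- **Bystanders:** their detected positions match the start, to within a few pixels.

**What disagreed or went wrong**
- **Finger length:** the real finger ends sit about 23 mm short of the reported TCP. My first two closings on a plate therefore met nothing. I found the offset by touching the table and allowed for it from then on.
- **Pin handle:** lying level, it first stopped about 2 mm out and skewed 4°, most likely against the side of the bar. I turned the handle upward, clear of the bar, and pushed again until it was home, so it now stands at a slant.
- **Picture limit:** I used up the 16 viewed pictures before the final pin push. The checks after that rely on the networks, forces and pixel measurements, not on pictures I viewed.

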